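Pack the workshop crate, swing in its bails, stack and lock the tool tray

TASK

Pack away: put every tin and sanding block lying on the bench into the open grey crate, and only then swing both of the crate's steel bail arms in, fully flat across its mouth. Stack the plywood tool tray level on the two bails, with its slotted steel tongue over the crate's slotted bracket, then pass the T-head key from its stand down lengthwise through both slots until its collar seats on the tongue, give it a quarter turn so that it locks, and let go. Leave the hammer, the glue bottle and the spirit level alone.

Things in the scene. Friction and masses are not known exactly. Their poses are not given: they have to be found in the camera images.
- crate: grey open crate fixed to the bench, outside 200 (x) x 260 (y) x 80 high, walls and floor 8 thick; origin at the centre of its underside, z up, long axis y. A steel bracket plate (60 x 100 x 8, top at z = 85) sticks out of its +x side, centred at x = 130. Yaw within 0.12 rad of the world's
- crate_slot (a point): centre of the bracket's slot, on the bracket's top (crate frame 130, 0, 85); through slot 28 (x) x 68 (y), long along the crate's y
- bail_left (a joint): angle a of the steel bail at the crate's +y end. 0 = swung in, flat over the mouth (stop); grows as it swings up, over and outwards; starts out, at 2.0 to 2.5 (stop 2.55). Hinge along the crate's x at crate y = 118, z = 86. Crossbar at y = 118 - 62 cos a, z = 86 + 62 sin a. Stiff hinge, stays where left: friction 0.12 N m plus 0.07 of weight
- bail_right (a joint): the same at the crate's -y end: hinge at crate y = -118, z = 86; crossbar at y = -118 + 62 cos a, z = 86 + 62 sin a; 0 = swung in, starts out at 2.0 to 2.5
- bail_left_bar (a point): middle of the left bail's crossbar, on its axis; the bail is a U of 10 mm round bar, crossbar 192 long along the crate's x, 62 from the hinge
- bail_right_bar (a point): middle of the right bail's crossbar, on its axis; the bail is a U of 10 mm round bar, crossbar 192 long along the crate's x, 62 from the hinge
- tray: plywood tool tray, 170 (x) x 220 (y), walls 45 high, 8 thick, about 0.6 kg; origin at the centre of its underside. Carry bar along its y over the middle. Steel tongue plate (8 thick, underside level with the tray's, 100 wide) sticks out of its +x side to x = 165. Stacked right, its origin is 91 above the crate's and its axes are as the crate's; the tongue is then 6 above the bracket
- tray_bar (a point): middle of the carry bar, tray frame (0, 0, 86): bar 18 wide (x), 22 high, 204 long (y)
- tray_slot (a point): centre of the tongue's slot on the tongue's top, tray frame (130, 0, 8); through slot 20 (x) x 60 (y)
- key: steel T-head key, upright, 0.15 kg; origin at the underside of its collar (44 dia, 6 thick). Below: shank 13 dia, 30 long, then the T-head bar 12 (x) x 50 (y) x 10, down to z = -40. Above: a flat handle 14 (x) x 52 (y) x 36, from z = 18 to 54. Handle and head both lie along the key's y.
- stand: wooden stand fixed to the bench, 75 (x) x 110 (y) x 60 high, with a through slot 28 x 68 along its y in its 10 mm top; the key starts hanging in it by its collar (key origin at z = 60), key y along the stand's y; the underside is open, 50 high. Origin at the centre of the underside
- tin_a: lidded metal tin, upright cylinder 54 dia x 55 high, origin at the centre of its underside, about 0.2 kg; may be absent
- tin_b: a second tin, the same; may be absent
- block_a: wooden sanding block with cork sole, 72 (x) x 46 (y) x 40 high, origin at the centre of its underside; may be absent
- block_b: a second sanding block, the same; may be absent
- hammer: hammer lying on the bench, about 300 long; leave alone
- glue: yellow glue bottle, 60 dia x 160 high; leave alone
- level: yellow spirit level on edge, 300 x 22 x 50; leave alone
There are look-alikes about, which are no part of the job. What is shaped like the block_a but turquoise is not meant.

How it is judged:
By the outcome, as a careful person would: the job done as asked, in the order asked, and still so for the second after the job is handed in, with the robot touching nothing.
Of tin_a, tin_b, block_a, block_b only 2 to 4 are there at a start; the rules pass over those that are not, and their reading is None.
At some moment in a run one of tin_a, tin_b, block_a, block_b, tray may be knocked a few centimetres aside while the robot is not near it.
It also fails if it takes over 210 s, if anything falls off the work surface, if the arm or the gripper's body presses on something with over 40 N, if the wrist force passes 120 N, or if a joint passes its speed limit or range.

ROBOT

A 6-joint arm with a two-finger parallel gripper is mounted at the origin on the work surface. World frame = base frame: x ahead of the robot, y to its left, z up, the work surface at z = 0. Lengths are in mm, angles in rad, forces in N, time in s.
With the tool pointing down it reaches from about 250 to 850 mm from the base axis. Payload 12.5 kg.
Tool frame: the origin (TCP) lies at the very end of the fingers, on their centre line; the grasp point (between the pads) lies robot.pinch_z behind it (robot.pinch_z is the distance from the TCP to the grasp point, in mm); z points along the fingers, x is the direction in which the jaws open and shut, and the axes are right-handed (so a half turn about z gives the same grasp; the last joint's range is limited). The gripper opens to 93 mm and grips with 3 to 60 N. Pads are 15 mm wide; open, the fingers measure 128 mm over their backs; the gripper's body (75 mm by 188 mm) begins 65 mm behind the grasp point.
Start: joints at [1.087, 0.351, 1.652, -0, 1.139, -0.085], TCP at [213.54, 506.838, 218.633] pointing down, gripper open.
Joint ranges: [-2.75, 2.75], [-0.79, 2.1], [0.01, 2.65], [-1.57, 4.71], [0.07, 3.14], [-2.87, 2.87]. Speed limits (rad/s): [2.22, 2.22, 2.79, 3.14, 3.14, 3.14].

INTERFACE

Orientations are given as [roll, pitch, yaw] about the fixed x, y, z axes, in that order (R = Rz(yaw) Ry(pitch) Rx(roll)).
In Python, from cell import robot gives the robot as it stands. The module is installed in compiled form; this text tells all that it offers.
- The arm moves only by the tool servo_tool, never from a script. Its arguments are lists of equal length, an entry for each row: "slide": the shift along the tool's x, y, z in m, a list of three; "delta_rot": the turn, a rotation vector about the tool's x, y, z in rad, a list of three; "gripper": the finger opening in m, from 0 to 0.093. A call has 1 to 8 rows; each row is the pose to reach, as a shift and turn from the pose commanded when the call began, along the tool's axes at that moment; what a row does not reach only later rows make up. A row lasts 1/12 s, in which the tool goes at most 41.7 mm and 7.16 degrees, less where a joint would pass 70% of its speed; a pose out of reach is approached as far as the arm can. A call with a gripper value outside its range is refused whole. The fingers move at their own pace and stop on an object; "newtons" is the grip in N (left out, the last holds). Time passes only in rows, so rows that repeat a pose let the fingers close. It gives the time, the measured TCP pose, the force and the opening at its end, in the units of the state.
- robot.observe(): the state, without advancing time (a new reading comes with each control period).
- robot.snapshot(name): name is "scene" or "top"; returns (picture, depth): 480x640x3 uint8, red, green, blue; 480x640 float32, mm along the optical axis (not along the pixel's ray), 0 where there is no reading.
- robot.camera_info(name): a dict with "mtx" (3x3 intrinsics, pixels), "origin" and "rotation" of the camera in the world. Camera axes: x right, y down, z forward; pixel columns grow to the right and rows downward; lengths in mm; the calibration is good to about 2 mm. A picture is of the moment at which its call begins. camera_info takes no time and is no camera call.
- robot.hand_in(): hands the job in, once; it reports no verdict.
The state is a dict: "t": time; "joints": joint angles; "joint_vel": joint speeds; "effort": joint torques, N m; "ee_pos": TCP position; "orientation": TCP orientation; "contact_force": force on the tool from outside, world axes, zero at the start; "moment": the same for the moment, N m; "width": opening from 0.0 (shut) to 1.0 (fully open).
Only numpy, scipy, OpenCV 4.12 (cv2) and the standard library are available. Lean on these libraries where they do the work, as an engineer would, in place of code of your own. Each camera call takes 0.05 s, during which the arm holds its last target.

## Working session

There is one attempt and no reset: what is moved stays moved. The work goes in short steps, Python scripts to look and compute and a tool call to move; the robot and the scene stay as the last step left them, time stands still between calls to the robot, and variables do not carry over. Pictures are saved under pics/ and viewed, and the job is handed in when it is done.

Besides the shell and the picture viewer there is one more tool, called by a JSON object that holds its "fn" and its "kwargs", one argument or row to a line. servo_tool: Moves the arm, as the interface text tells. Its arguments: {"type":"object","properties":{"slide":{"type":"array"},"delta_rot":{"type":"array"},"gripper":{"type":"array"},"newtons":{"type":"number"}},"required":["slide","delta_rot","gripper"]}

```bash
mkdir -p pics; ls; python3 - <<'E'
from cell import robot
import cv2,numpy as np
o=robot.observe();print(o, robot.pinch_z)
for n in("scene","top"):
    p,d=robot.snapshot(n);cv2.imwrite(f"pics/{n}0.png",p[:,:,::-1]);np.save(f"{n}0.npy",d);np.save(f"{n}0rgb.npy",p)
    print(robot.camera_info(n))
E
```

```text
pics
{'t': 0.0, 'joints': array([ 1.08738927e+00,  3.51242754e-01,  1.65244153e+00, -2.39326264e-06,
        1.13909452e+00, -8.45771458e-02]), 'joint_vel': array([-7.94205661e-05, -5.52823023e-04, -1.46622954e-04, -3.99010298e-04,
        1.01783454e-04, -5.83970343e-04]), 'effort': array([-1.96660089e-04, -4.97321069e+01, -2.85256791e+01,  6.98051392e-02,
        2.56991351e-02, -1.43907223e-04]), 'ee_pos': array([213.3879905 , 506.53481735, 218.09123288]), 'orientation': array([-3.14149462e+00,  1.18209052e-03,  1.17196748e+00]), 'contact_force': array([-1.07906379, -0.45267038,  0.0537575 ]), 'moment': array([ 0.03857327, -0.0259231 , -0.01717366]), 'width': 0.9980949890636871} 18.8
{'mtx': array([[508.54651483,   0.        , 322.30903641],
       [  0.        , 508.54651483, 235.81169831],
       [  0.        ,   0.        ,   1.        ]]), 'origin': array([1302.40062441,  291.7185287 ,  985.83253189]), 'rotation': array([-2.3929195 ,  0.01549454,  2.0093969 ])}
{'mtx': array([[574.46323911,   0.        , 317.24232604],
       [  0.        , 574.46323911, 236.6688151 ],
       [  0.        ,   0.        ,   1.        ]]), 'origin': array([ 336.15618321,  -67.4300248 , 1540.34112995]), 'rotation': array([-2.97666044, -0.00589732, -1.54520292])}
```

View pics/scene0.png

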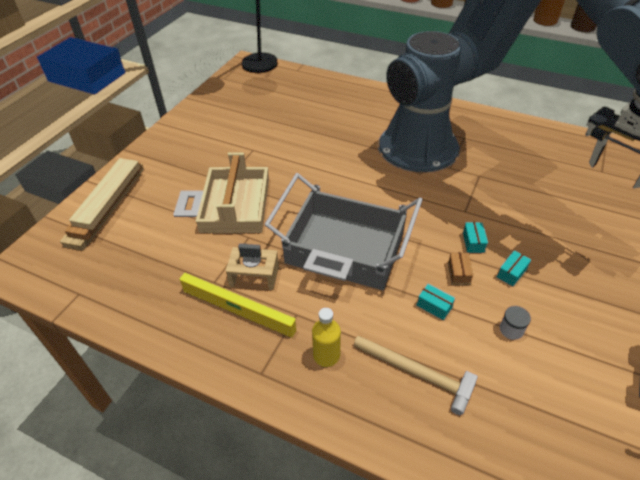

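View pics/top0.png

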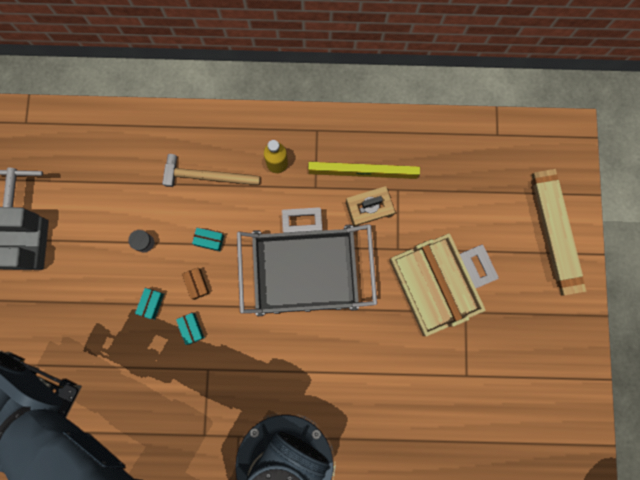

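```bash
cat > h.py <<'E'
import numpy as np,cv2
from scipy.spatial.transform import Rotation as R
from cell import robot
def cam(n):
    c=robot.camera_info(n);return c['mtx'],np.array(c['origin']),R.from_euler('xyz',c['rotation']).as_matrix()
def cloud(n,d):
    K,o,r=cam(n);v,u=np.mgrid[0:480,0:640]
    P=np.stack([(u-K[0,2])/K[0,0]*d,(v-K[1,2])/K[1,1]*d,d],-1)
    return P@r.T+o
def ray(n,u,v,z):
    K,o,r=cam(n);q=r@np.array([(u-K[0,2])/K[0,0],(v-K[1,2])/K[1,1],1.]);return o+q*(z-o[2])/q[2]
def proj(n,p):
    K,o,r=cam(n);q=(np.asarray(p,float)-o)@r;return q[...,:2]/q[...,2:]*[K[0,0],K[1,1]]+[K[0,2],K[1,2]]
def snap(n,tag):
    p,d=robot.snapshot(n);cv2.imwrite(f"pics/{n}{tag}.png",p[:,:,::-1]);np.save(f"{n}{tag}.npy",d);np.save(f"{n}{tag}rgb.npy",p);return p,d
def crop(n,tag,u0,v0,u1,v1,s,out):
    p=np.load(f"{n}{tag}rgb.npy")[v0:v1,u0:u1,::-1];cv2.imwrite(f"pics/{out}.png",cv2.resize(p,None,fx=s,fy=s,interpolation=cv2.INTER_CUBIC))
def ht(n,tag,u0,v0,u1,v1,zmin,zmax):
    P=cloud(n,np.load(f"{n}{tag}.npy"))[v0:v1,u0:u1].reshape(-1,3);m=(P[:,2]>zmin)&(P[:,2]<zmax);return P[m]
def rect(P):
    c=cv2.minAreaRect(P[:,:2].astype(np.float32));return np.round(c[0],1),np.round(c[1],1),round(c[2],1)
E
python3 - <<'E'
from h import *
P=cloud("top",np.load("top0.npy"))
print(P[380,500],P[270,300],P[200,250])
crop("top",0,220,180,400,330,4,"c1")
crop("top",0,340,180,510,340,4,"c2")
crop("top",0,120,220,240,350,5,"c3")
E
```

```text
[ 225.40023655 -558.21043873   -2.65706747] [498.54401885 -26.38223304  18.61816409] [688.34147541 116.44890374   6.40319741]
```

View pics/c1.png

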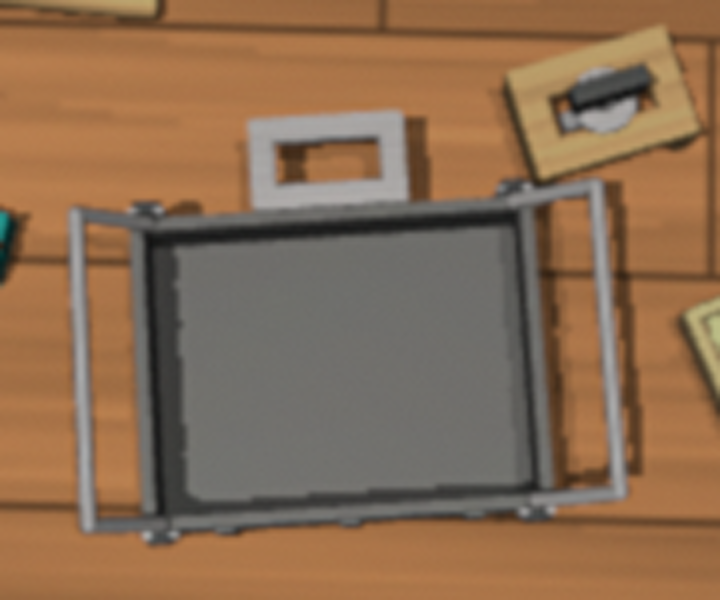

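View pics/c2.png

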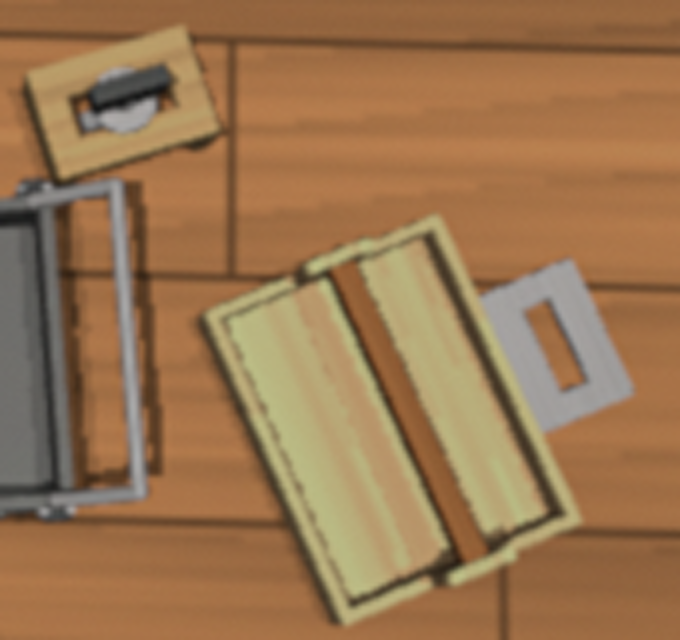

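View pics/c3.png

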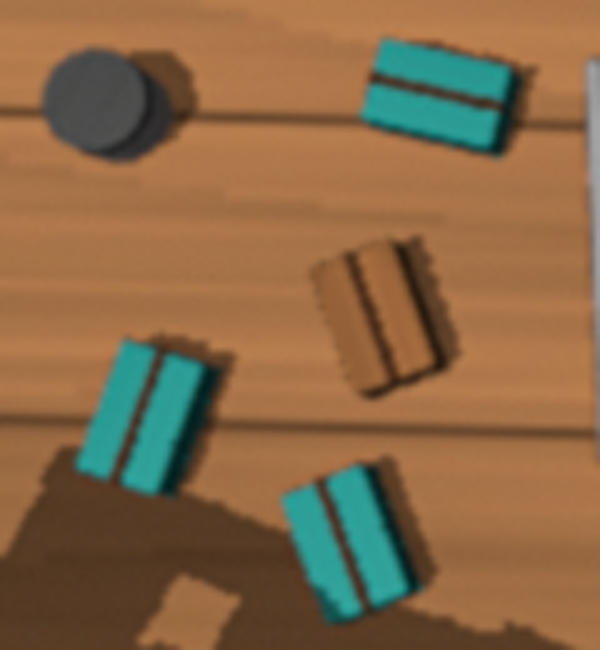

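```bash
python3 - <<'E'
from h import *
t=lambda x,y,z,u0,v0,s:ray("top",(x+.5)/s-.5+u0,(y+.5)/s-.5+v0,z)[:2]
c=lambda x,y,z:t(x,y,z,220,180,4)
print("hinge",[c(*p,86).round(1) for p in[(147,208),(514,188),(160,537),(536,513)]])
a,b,e,f=[c(*p,86) for p in[(147,208),(514,188),(160,537),(536,513)]]
for v in (a-b,e-f): print(np.linalg.norm(v),np.arctan2(-v[0],v[1]))
for v in (a-e,b-f): print(np.linalg.norm(v),np.arctan2(v[1],v[0]))
print("center",(a+b+e+f)/4)
S=[c(*p,85) for p in[(276,143),(380,136),(384,183),(278,190)]];print("slot",np.mean(S,0))
B=[c(*p,85) for p in[(249,121),(402,111),(409,200),(252,209)]];print("bracket",np.array(B).round(1))
# stand
S=[c(*p,60) for p in[(507,75),(665,27),(700,133),(541,180)]];print("stand",np.mean(S,0),np.array(S).round(1))
v=S[0]-S[1];print(np.arctan2(-v[0],v[1]));v=S[3]-S[2];print(np.arctan2(-v[0],v[1]))
K=[c(*p,114) for p in[(570,82),(646,65),(652,84),(574,109)]];print("key",np.mean(K,0))
# tray
d=lambda x,y,z:t(x,y,z,340,180,4)
T=np.array([d(*p,45) for p in[(203,315),(437,214),(581,519),(343,625)]]);print("tray",T.mean(0),T.round(1))
L=np.array([d(*p,8) for p in[(527,307),(549,299),(588,380),(565,391)]]);print("tslot",L.mean(0))
print([np.linalg.norm(T[i]-T[i-1]).round(1) for i in range(4)],[np.arctan2(*(T[i]-T[i-1])[::-1]).round(3) for i in range(4)])
bar=np.array([d(*p,97) for p in[(330,266),(358,260),(489,551),(460,563)]]);print("bar",bar.mean(0),bar.round(1))
# objects by depth
for n,b in dict(tin=(125,225,160,258),block=(178,262,215,302)).items():
    P=ht("top",0,*b,30,70);print(n,P[:,2].min(),np.median(P[:,2]),rect(P))
E
```

```text
hinge [array([587.3,  86.8]), array([ 606.7, -148.6]), array([378.2,  69.7]), array([ 399.3, -165.9])]
236.24470026597697 0.08198237096771922
236.560236819266 0.08908698222590851
209.82127322488063 0.08181942337902806
208.14079822198318 0.08330540106303742
center [492.88101062 -39.52110233]
slot [620.11977021 -29.41816268]
bracket [[646.4  23.5]
 [655.6 -75.3]
 [597.2 -81.3]
 [588.7  19.5]]
stand [ 669.7429504  -208.04258772] [[ 687.3 -144.2]
 [ 722.8 -248.4]
 [ 651.6 -271.9]
 [ 617.3 -167.7]]
0.32794638622187644
0.31771980471651545
key [ 669.75380012 -207.3657373 ]
tray [ 469.22116577 -385.89865378] [[ 532.6 -263.2]
 [ 603.9 -417.7]
 [ 406.  -508.6]
 [ 334.4 -354.1]]
tslot [ 523.98661483 -506.11127099]
[np.float64(218.0), np.float64(170.2), np.float64(217.8), np.float64(170.3)] [np.float64(0.43), np.float64(-1.138), np.float64(-2.711), np.float64(2.005)]
bar [ 469.86550572 -386.12780363] [[ 559.3 -337. ]
 [ 563.6 -354.9]
 [ 382.2 -435.4]
 [ 374.4 -417.2]]
tin 31.1379734340087 55.97041856312444 (array([564.2, 396.1]), array([55.8, 52.8]), 54.5)
block 30.316938533942448 41.08735496912959 (array([455.8, 247.6]), array([72.8, 47.4]), 22.7)
```

```bash
cat >> h.py <<'E'
def go(x,y,z,yaw):
    o=robot.observe();p=np.array(o['ee_pos']);Rm=R.from_euler('xyz',o['orientation'])
    s=Rm.inv().apply(np.array([x,y,z])-p)/1000
    T=R.from_euler('xyz',[np.pi,0,yaw]);r=(Rm.inv()*T).as_rotvec()
    n=max(np.linalg.norm(s)/.0417,np.degrees(np.linalg.norm(r))/7.16)
    print("t",round(o['t'],2),"pos",p.round(1),"rpy",np.round(o['orientation'],3),"F",np.round(o['contact_force'],1),"w",round(o['width']*93,1),"\nslide",s.round(4).tolist(),"rot",r.round(4).tolist(),"rows",round(n,1))
E
python3 -c "
from h import *
go(564,396,130,0.084)"
```

```text
t 0.1 pos [213.4 506.6 218.2] rpy [-3.142e+00  1.000e-03  1.172e+00] F [-0.9  0.   0.1] w 93.0 
slide [0.0343, 0.366, 0.0881] rot [0.0005, 0.0009, 1.088] rows 9.1
```

{"fn": "servo_tool", "kwargs": {
  "slide": [
    [0.034,0.366,0.088],
    [0.034,0.366,0.088],
    [0.034,0.366,0.088],
    [0.034,0.366,0.088],
    [0.034,0.366,0.088],
    [0.034,0.366,0.088],
    [0.034,0.366,0.088],
    [0.034,0.366,0.088]
  ],
  "delta_rot": [
    [0,0,1.088],
    [0,0,1.088],
    [0,0,1.088],
    [0,0,1.088],
    [0,0,1.088],
    [0,0,1.088],
    [0,0,1.088],
    [0,0,1.088]
  ],
  "gripper": [0.093,0.093,0.093,0.093,0.093,0.093,0.093,0.093],
  "newtons": 25
}}

```text
t: 0.77
ee_pos: [524.3, 408.0, 140.1]
orientation: [3.141, 0.001, 0.166]
contact_force: [0.3, 1.5, 0.7]
width: 0.998
```

```bash
python3 -c "
from h import *
go(564,396,130,0.084)
snap('top',1);snap('scene',1)"
```

```text
t 0.77 pos [524.3 408.  140.1] rpy [3.141e+00 1.000e-03 1.660e-01] F [0.3 1.5 0.7] w 92.8 
slide [0.0372, 0.0184, 0.0101] rot [0.0002, 0.0006, 0.0816] rows 1.0
```

View pics/top1.png

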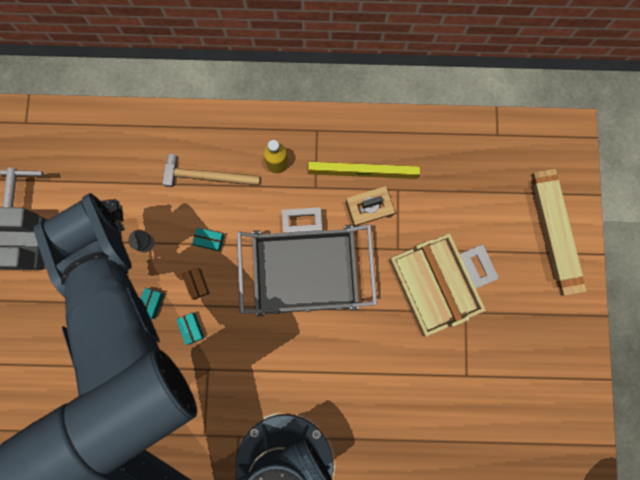

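View pics/scene1.png

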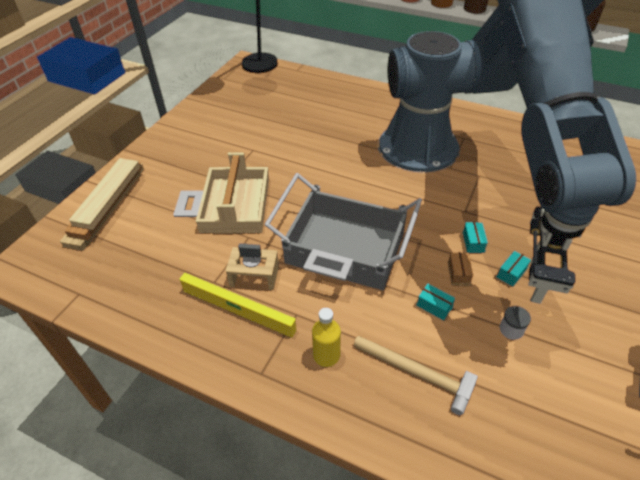

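{"fn": "servo_tool", "kwargs": {
  "slide": [
    [0.037,0.0185,0.01],
    [0.037,0.0185,0.01],
    [0.037,0.0185,0.05],
    [0.037,0.0185,0.09],
    [0.037,0.0185,0.122],
    [0.037,0.0185,0.122],
    [0.037,0.0185,0.122]
  ],
  "delta_rot": [
    [0,0,0.082],
    [0,0,0.082],
    [0,0,0.082],
    [0,0,0.082],
    [0,0,0.082],
    [0,0,0.082],
    [0,0,0.082]
  ],
  "gripper": [0.093,0.093,0.093,0.093,0.093,0.093,0.05]
}}

```text
t: 1.45
ee_pos: [561.2, 397.1, 18.3]
orientation: [3.14, 0.003, 0.091]
contact_force: [0.0, -0.1, 1.1]
width: 0.963
```

{"fn": "servo_tool", "kwargs": {
  "slide": [
    [0,0,0],
    [0,0,0],
    [0,0,0],
    [0,0,0],
    [0,0,0]
  ],
  "delta_rot": [
    [0,0,0],
    [0,0,0],
    [0,0,0],
    [0,0,0],
    [0,0,0]
  ],
  "gripper": [0.04,0.04,0.04,0.04,0.04]
}}

```text
t: 1.87
ee_pos: [562.6, 397.5, 20.1]
orientation: [-3.141, -0.001, 0.09]
contact_force: [0.7, 0.1, -0.3]
width: 0.62
```

```bash
python3 -c "
from h import *
a=0.084
C=np.array([493,-39.5]);Rc=np.array([[np.cos(a),-np.sin(a)],[np.sin(a),np.cos(a)]])
print(C+Rc@[0,55],C+Rc@[0,-50])
go(*(C+Rc@[0,50]),180,0.084)"
```

```text
[488.3854312   15.30607407] [497.19506254 -89.3237037 ]
t 1.87 pos [562.6 397.5  20.1] rpy [-3.141e+00 -1.000e-03  9.000e-02] F [ 0.7  0.1 -0.3] w 57.7 
slide [-0.1081, 0.3789, -0.1603] rot [-0.0006, -0.0013, 0.0061] rows 10.2
```

{"fn": "servo_tool", "kwargs": {
  "slide": [
    [0,0,0],
    [0,0,0],
    [0,0,-0.03],
    [0,0,-0.07],
    [0,0,-0.11],
    [0,0,-0.16],
    [0,0,-0.16]
  ],
  "delta_rot": [
    [0,0,0],
    [0,0,0],
    [0,0,0],
    [0,0,0],
    [0,0,0],
    [0,0,0],
    [0,0,0]
  ],
  "gripper": [0.04,0.04,0.04,0.04,0.04,0.04,0.04]
}}

```text
t: 2.45
ee_pos: [564.4, 398.6, 186.6]
orientation: [-3.137, -0.009, 0.09]
contact_force: [-0.0, 0.6, 0.2]
width: 0.577
```

```bash
python3 -c "
from h import *
go(488.8,10.3,180,0.084)"
```

```text
t 2.45 pos [564.4 398.6 186.6] rpy [-3.137 -0.009  0.09 ] F [-0.   0.6  0.2] w 53.6 
slide [-0.1102, 0.3799, 0.004] rot [-0.0043, -0.0086, 0.006] rows 9.5
```

{"fn": "servo_tool", "kwargs": {
  "slide": [
    [-0.11,0.38,-0.01],
    [-0.11,0.38,-0.01],
    [-0.11,0.38,-0.01],
    [-0.11,0.38,-0.01],
    [-0.11,0.38,-0.01],
    [-0.11,0.38,-0.01],
    [-0.11,0.38,-0.01],
    [-0.11,0.38,-0.01]
  ],
  "delta_rot": [
    [0,0,0],
    [0,0,0],
    [0,0,0],
    [0,0,0],
    [0,0,0],
    [0,0,0],
    [0,0,0],
    [0,0,0]
  ],
  "gripper": [0.04,0.04,0.04,0.04,0.04,0.04,0.04,0.04]
}}

```text
t: 3.12
ee_pos: [497.7, 68.4, 187.1]
orientation: [3.142, 0.001, 0.09]
contact_force: [0.4, -0.8, -2.0]
width: 0.578
```

```bash
python3 -c "
from h import *
go(488.8,10.3,30,0.084)"
```

```text
t 3.12 pos [497.7  68.4 187.1] rpy [3.142e+00 1.000e-03 9.000e-02] F [ 0.4 -0.8 -2. ] w 53.7 
slide [-0.014, 0.057, 0.1571] rot [0.0, 0.0005, 0.0063] rows 4.0
```

{"fn": "servo_tool", "kwargs": {
  "slide": [
    [-0.014,0.057,0.0],
    [-0.014,0.057,0.0],
    [-0.014,0.057,0.03],
    [-0.014,0.057,0.07],
    [-0.014,0.057,0.11],
    [-0.014,0.057,0.14],
    [-0.014,0.057,0.157],
    [-0.014,0.057,0.157]
  ],
  "delta_rot": [
    [0,0,0],
    [0,0,0],
    [0,0,0],
    [0,0,0],
    [0,0,0],
    [0,0,0],
    [0,0,0],
    [0,0,0]
  ],
  "gripper": [0.04,0.04,0.04,0.04,0.04,0.04,0.04,0.04]
}}

```text
t: 3.78
ee_pos: [488.0, 12.1, 27.2]
orientation: [-3.141, 0.005, 0.09]
contact_force: [-0.3, -0.3, -1.1]
width: 0.58
```

{"fn": "servo_tool", "kwargs": {
  "slide": [
    [0,0,0],
    [0,0,0],
    [0,0,0],
    [0,0,0],
    [0,0,-0.04],
    [0,0,-0.08],
    [0,0,-0.12],
    [0,0,-0.16]
  ],
  "delta_rot": [
    [0,0,0],
    [0,0,0],
    [0,0,0],
    [0,0,0],
    [0,0,0],
    [0,0,0],
    [0,0,0],
    [0,0,0]
  ],
  "gripper": [0.075,0.075,0.075,0.075,0.075,0.075,0.075,0.075]
}}

```text
t: 4.45
ee_pos: [489.6, 12.1, 193.1]
orientation: [3.141, -0.001, 0.09]
contact_force: [1.3, 0.4, -0.1]
width: 0.804
```

```bash
python3 -c "
from h import *
snap('top',2);P=ht('top',2,178,262,215,302,30,50);print(rect(P))
go(455.8,247.6,150,22.7/57.3)
go(455.8,247.6,150,22.7/57.3-1.571)"
```

```text
(array([455.7, 247.4]), array([72.7, 46.4]), 23.3)
t 4.5 pos [493.   12.  200.4] rpy [ 3.14  -0.011  0.09 ] F [ 3.5 -0.1  8.1] w 74.8 
slide [-0.0164, -0.2381, 0.0498] rot [0.0035, -0.011, -0.306] rows 5.8
t 4.5 pos [493.   12.  200.4] rpy [ 3.14  -0.011  0.09 ] F [ 3.5 -0.1  8.1] w 74.8 
slide [-0.0164, -0.2381, 0.0498] rot [-0.0057, -0.011, 1.265] rows 10.1
```

View pics/top2.png

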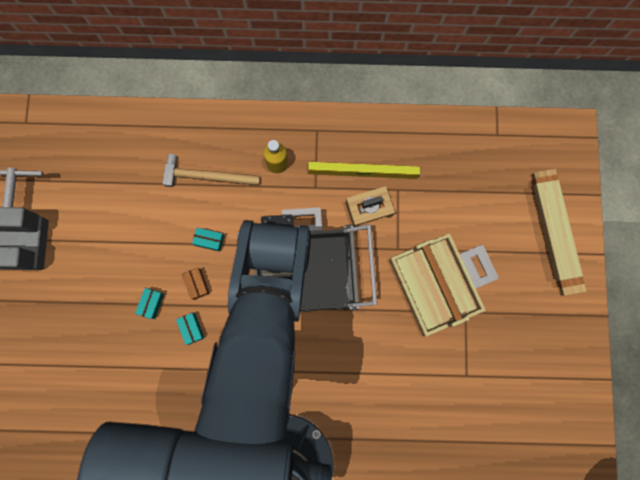

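{"fn": "servo_tool", "kwargs": {
  "slide": [
    [-0.016,-0.238,0.02],
    [-0.016,-0.238,0.05],
    [-0.016,-0.238,0.05],
    [-0.016,-0.238,0.05],
    [-0.016,-0.238,0.05],
    [-0.016,-0.238,0.05],
    [-0.016,-0.238,0.05],
    [-0.016,-0.238,0.05]
  ],
  "delta_rot": [
    [-0.003,-0.011,1.265],
    [-0.003,-0.011,1.265],
    [-0.003,-0.011,1.265],
    [-0.003,-0.011,1.265],
    [-0.003,-0.011,1.265],
    [-0.003,-0.011,1.265],
    [-0.003,-0.011,1.265],
    [-0.003,-0.011,1.265]
  ],
  "gripper": [0.075,0.075,0.075,0.075,0.075,0.075,0.075,0.075]
}}

```text
t: 5.17
ee_pos: [451.4, 251.0, 139.9]
orientation: [3.136, 0.007, -0.827]
contact_force: [0.3, -0.3, -0.1]
width: 0.808
```

```bash
python3 -c "
from h import *
go(455.8,247.5,14,.403-1.571)"
```

```text
t 5.17 pos [451.4 251.  139.9] rpy [ 3.136  0.007 -0.827] F [ 0.3 -0.3 -0.1] w 75.1 
slide [0.0064, -0.0015, 0.1258] rot [0.0062, 0.0056, 0.3414] rows 3.0
```

{"fn": "servo_tool", "kwargs": {
  "slide": [
    [0.006,-0.0015,0.0],
    [0.006,-0.0015,0.0],
    [0.006,-0.0015,0.0],
    [0.006,-0.0015,0.03],
    [0.006,-0.0015,0.06],
    [0.006,-0.0015,0.06]
  ],
  "delta_rot": [
    [0.005,0.005,0.34],
    [0.005,0.005,0.34],
    [0.005,0.005,0.34],
    [0.005,0.005,0.34],
    [0.005,0.005,0.34],
    [0.005,0.005,0.34]
  ],
  "gripper": [0.075,0.075,0.075,0.075,0.075,0.075]
}}

```text
t: 5.67
ee_pos: [454.9, 243.3, 76.8]
orientation: [3.134, -0.0, -1.164]
contact_force: [-1.6, -0.1, -0.1]
width: 0.808
```

```bash
python3 -c "
from h import *
go(455.8,247.5,13,.403-1.571)"
```

```text
t 5.67 pos [454.9 243.3  76.8] rpy [ 3.134 -0.    -1.164] F [-1.6 -0.1 -0.1] w 75.1 
slide [-0.0035, -0.0029, 0.0637] rot [0.0072, -0.0001, 0.0041] rows 1.5
```

{"fn": "servo_tool", "kwargs": {
  "slide": [
    [-0.0035,-0.003,0.02],
    [-0.0035,-0.003,0.045],
    [-0.0035,-0.003,0.063],
    [-0.0035,-0.003,0.063],
    [-0.0035,-0.003,0.063],
    [-0.0035,-0.003,0.063],
    [-0.0035,-0.003,0.063],
    [-0.0035,-0.003,0.063]
  ],
  "delta_rot": [
    [0.007,0,0],
    [0.007,0,0],
    [0.007,0,0],
    [0.007,0,0],
    [0.007,0,0],
    [0.007,0,0],
    [0.007,0,0],
    [0.007,0,0]
  ],
  "gripper": [0.075,0.075,0.075,0.075,0.03,0.03,0.03,0.03]
}}

```text
t: 6.33
ee_pos: [459.3, 249.0, 18.7]
orientation: [-3.134, -0.0, -1.164]
contact_force: [-0.9, -0.6, 0.0]
width: 0.57
```

{"fn": "servo_tool", "kwargs": {
  "slide": [
    [0,0,0],
    [0,0,0],
    [0,0,0],
    [0,0,-0.04],
    [0,0,-0.08],
    [0,0,-0.12],
    [0,0,-0.16],
    [0,0,-0.16]
  ],
  "delta_rot": [
    [0,0,0],
    [0,0,0],
    [0,0,0],
    [0,0,0],
    [0,0,0],
    [0,0,0],
    [0,0,0],
    [0,0,0]
  ],
  "gripper": [0.03,0.03,0.03,0.03,0.03,0.03,0.03,0.03]
}}

```text
t: 7.0
ee_pos: [460.6, 249.7, 184.8]
orientation: [-3.125, -0.0, -1.164]
contact_force: [0.8, 0.4, -0.8]
width: 0.497
```

```bash
python3 -c "
from h import *
go(497.2,-89.3,185,.084)"
```

```text
t 7.0 pos [460.6 249.7 184.8] rpy [-3.125 -0.    -1.164] F [ 0.8  0.4 -0.8] w 46.2 
slide [0.3258, 0.1006, -0.0019] rot [-0.0146, -0.0107, -1.2477] rows 10.0
```

{"fn": "servo_tool", "kwargs": {
  "slide": [
    [0.326,0.1,-0.01],
    [0.326,0.1,-0.01],
    [0.326,0.1,-0.01],
    [0.326,0.1,-0.01],
    [0.326,0.1,-0.01],
    [0.326,0.1,-0.01],
    [0.326,0.1,-0.01],
    [0.326,0.1,-0.01]
  ],
  "delta_rot": [
    [-0.015,-0.011,-1.248],
    [-0.015,-0.011,-1.248],
    [-0.015,-0.011,-1.248],
    [-0.015,-0.011,-1.248],
    [-0.015,-0.011,-1.248],
    [-0.015,-0.011,-1.248],
    [-0.015,-0.011,-1.248],
    [-0.015,-0.011,-1.248]
  ],
  "gripper": [0.03,0.03,0.03,0.03,0.03,0.03,0.03,0.03]
}}

```text
t: 7.67
ee_pos: [489.9, -44.5, 185.4]
orientation: [3.139, 0.007, -0.28]
contact_force: [1.0, 0.8, -2.0]
width: 0.497
```

```bash
python3 -c "
from h import *
go(497.2,-89.3,185,.084)"
```

```text
t 7.67 pos [489.9 -44.5 185.4] rpy [ 3.139  0.007 -0.28 ] F [ 1.   0.8 -2. ] w 46.2 
slide [0.0194, 0.041, 0.0004] rot [0.0013, 0.0071, -0.3636] rows 2.9
```

{"fn": "servo_tool", "kwargs": {
  "slide": [
    [0.019,0.041,0.0],
    [0.019,0.041,0.0],
    [0.019,0.041,0.0],
    [0.019,0.041,0.0],
    [0.019,0.041,0.04],
    [0.019,0.041,0.08],
    [0.019,0.041,0.08]
  ],
  "delta_rot": [
    [0,0.007,-0.364],
    [0,0.007,-0.364],
    [0,0.007,-0.364],
    [0,0.007,-0.364],
    [0,0.007,-0.364],
    [0,0.007,-0.364],
    [0,0.007,-0.364]
  ],
  "gripper": [0.03,0.03,0.03,0.03,0.03,0.03,0.03]
}}

```text
t: 8.25
ee_pos: [492.5, -86.1, 99.8]
orientation: [-3.14, 0.01, 0.075]
contact_force: [-1.4, 0.9, -3.3]
width: 0.491
```

```bash
python3 -c "
from h import *
go(497.2,-89.3,28,.084)"
```

```text
t 8.25 pos [492.5 -86.1  99.8] rpy [-3.14   0.01   0.075] F [-1.4  0.9 -3.3] w 45.7 
slide [0.0051, 0.0036, 0.0717] rot [-0.002, 0.0097, -0.0087] rows 1.7
```

{"fn": "servo_tool", "kwargs": {
  "slide": [
    [0.003,0.003,0.035],
    [0.003,0.003,0.06],
    [0.003,0.003,0.071],
    [0.003,0.003,0.071],
    [0.003,0.003,0.071]
  ],
  "delta_rot": [
    [0,0.01,-0.009],
    [0,0.01,-0.009],
    [0,0.01,-0.009],
    [0,0.01,-0.009],
    [0,0.01,-0.009]
  ],
  "gripper": [0.03,0.03,0.03,0.03,0.03]
}}

```text
t: 8.67
ee_pos: [500.2, -90.3, 35.8]
orientation: [3.14, -0.01, 0.087]
contact_force: [-0.4, 0.1, -1.0]
width: 0.496
```

{"fn": "servo_tool", "kwargs": {
  "slide": [
    [0,0,0],
    [0,0,0],
    [0,0,0],
    [0,0,0],
    [0,0,-0.04],
    [0,0,-0.08],
    [0,0,-0.12],
    [0,0,-0.16]
  ],
  "delta_rot": [
    [0,0,0],
    [0,0,0],
    [0,0,0],
    [0,0,0],
    [0,0,0],
    [0,0,0],
    [0,0,0],
    [0,0,0]
  ],
  "gripper": [0.07,0.07,0.07,0.07,0.07,0.07,0.07,0.07]
}}

```text
t: 9.33
ee_pos: [497.6, -90.2, 196.8]
orientation: [3.14, -0.01, 0.088]
contact_force: [0.5, 0.1, -0.3]
width: 0.754
```

{"fn": "servo_tool", "kwargs": {
  "slide": [
    [-0.15,0,-0.04],
    [-0.15,0,-0.08],
    [-0.15,0,-0.08],
    [-0.15,0,-0.08],
    [-0.15,0,-0.08],
    [-0.15,0,-0.08]
  ],
  "delta_rot": [
    [0,0,0],
    [0,0,0],
    [0,0,0],
    [0,0,0],
    [0,0,0],
    [0,0,0]
  ],
  "gripper": [0.04,0.04,0.04,0.04,0.04,0.04]
}}

```text
t: 9.83
ee_pos: [347.3, -103.7, 274.7]
orientation: [3.138, -0.014, 0.086]
contact_force: [-0.1, -0.1, 0.3]
width: 0.435
```

```bash
python3 -c "
from h import *
snap('top',3);snap('scene',3);
crop('top',3,220,180,400,330,4,'c4')
crop('scene',3,240,150,450,300,3,'c5')
go(497.2,-89.3,28,.084)"
```

```text
t 9.93 pos [ 348.4 -103.5  272.9] rpy [ 3.14  -0.011  0.087] F [0.8 0.8 0.1] w 40.2 
slide [0.1469, -0.0016, 0.2465] rot [0.0016, -0.0105, 0.0033] rows 6.9
```

View pics/c4.png

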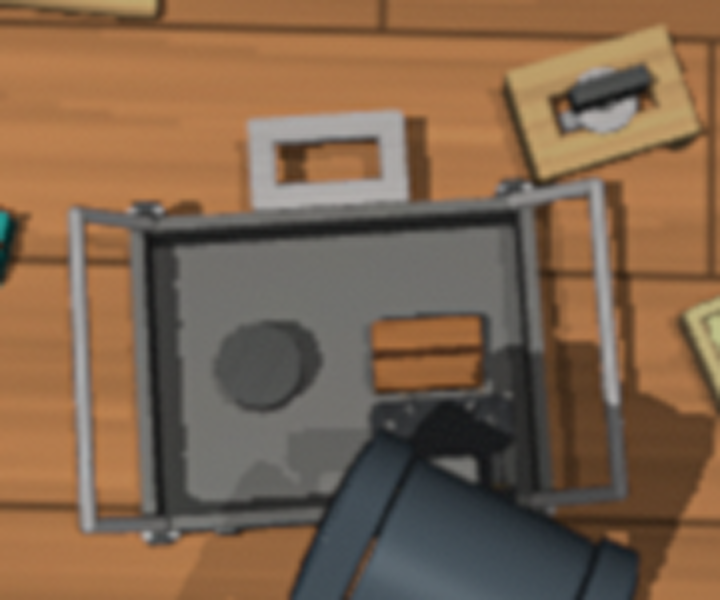

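View pics/c5.png

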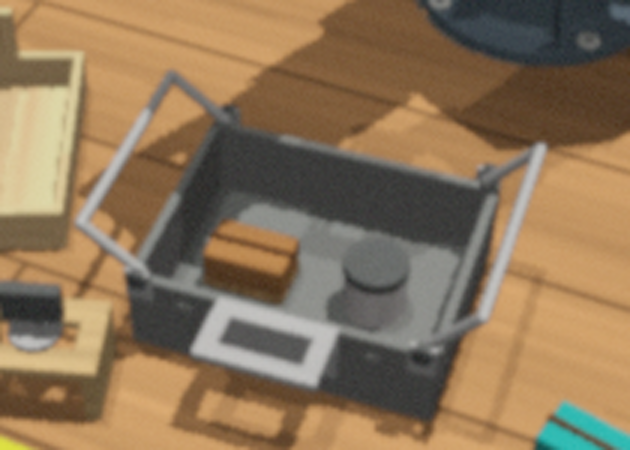

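```bash
cat >> h.py <<'E'
CA=0.084;CC=np.array([493,-39.5,0.])
def c2w(p): return R.from_euler('z',CA).apply(np.asarray(p,float))+CC
E
python3 - <<'E'
from h import *
m=lambda x,y:np.array([(x+.5)/4-.5+220,(y+.5)/4-.5+180])
L=(m(74,212)+m(90,528))/2; Rr=(m(598,183)+m(619,495))/2
sc=lambda x,y:np.array([(x+.5)/3-.5+240,(y+.5)/3-.5+150])
Ls=(sc(541,148)+sc(487,318))/2; Rs=(sc(172,75)+sc(83,220))/2
for s,t,ts in((1,L,Ls),(-1,Rr,Rs)):
  for a in np.arange(1.9,2.56,.1):
    w=c2w([0,s*(118-62*np.cos(a)),86+62*np.sin(a)])
    print(s,round(a,2),w.round(1),(proj("top",w)-t).round(2),(proj("scene",w)-ts).round(2))
P=ht("top",3,232,225,245,320,60,160);print(P.mean(0),np.median(P,0),len(P))
P=ht("top",3,366,220,378,310,60,160);print(P.mean(0),np.median(P,0),len(P))
E
```

```text
1 1.9 [481.4  98.1 144.7] [ 7.4  -1.99] [-8.12 -6.27]
1 2.0 [480.9 103.8 142.4] [ 5.15 -1.76] [-5.79 -4.99]
1 2.1 [480.5 109.3 139.5] [ 3.04 -1.5 ] [-3.59 -3.56]
1 2.2 [480.  114.4 136.1] [ 1.09 -1.24] [-1.56 -2.  ]
1 2.3 [479.6 119.2 132.2] [-0.68 -0.96] [ 0.29 -0.34]
1 2.4 [479.3 123.6 127.9] [-2.24 -0.67] [1.94 1.42]
1 2.5 [478.9 127.6 123.1] [-3.59 -0.37] [3.37 3.24]
-1 1.9 [ 504.6 -177.1  144.7] [-11.29  -0.74] [10.49 -4.55]
-1 2.0 [ 505.1 -182.8  142.4] [-9.02 -0.76] [ 8.38 -4.38]
-1 2.1 [ 505.5 -188.3  139.5] [-6.88 -0.75] [ 6.39 -4.03]
-1 2.2 [ 506.  -193.4  136.1] [-4.9  -0.71] [ 4.54 -3.48]
-1 2.3 [ 506.4 -198.2  132.2] [-3.1  -0.64] [ 2.85 -2.76]
-1 2.4 [ 506.7 -202.6  127.9] [-1.49 -0.53] [ 1.34 -1.86]
-1 2.5 [ 507.1 -206.6  123.1] [-0.09 -0.4 ] [ 0.02 -0.81]
[481.29515731 116.15468652 138.34457886] [481.9727608  116.08610679 138.88070898] 351
[ 500.39113003 -205.42816192  127.61051158] [ 498.84490251 -205.44756017  128.29417426] 359
```

```bash
python3 -c "
from h import *
go(480,118,200,.084-np.pi/2)"
```

```text
t 9.93 pos [ 348.4 -103.5  272.9] rpy [ 3.14  -0.011  0.087] F [0.8 0.8 0.1] w 40.2 
slide [0.1497, -0.2093, 0.0742] rot [-0.007, -0.0096, 1.5741] rows 12.6
```

{"fn": "servo_tool", "kwargs": {
  "slide": [
    [0.15,-0.209,0.02],
    [0.15,-0.209,0.04],
    [0.15,-0.209,0.074],
    [0.15,-0.209,0.074],
    [0.15,-0.209,0.074],
    [0.15,-0.209,0.074],
    [0.15,-0.209,0.074],
    [0.15,-0.209,0.074]
  ],
  "delta_rot": [
    [-0.007,-0.01,1.574],
    [-0.007,-0.01,1.574],
    [-0.007,-0.01,1.574],
    [-0.007,-0.01,1.574],
    [-0.007,-0.01,1.574],
    [-0.007,-0.01,1.574],
    [-0.007,-0.01,1.574],
    [-0.007,-0.01,1.574]
  ],
  "gripper": [0.04,0.04,0.04,0.04,0.04,0.04,0.04,0.04]
}}

```text
t: 10.6
ee_pos: [480.7, 121.5, 196.9]
orientation: [3.14, -0.002, -0.785]
contact_force: [0.5, -1.4, 0.5]
width: 0.43
```

{"fn": "servo_tool", "kwargs": {
  "slide": [
    [0,0,0]
  ],
  "delta_rot": [
    [0,0,0]
  ],
  "gripper": [0.04]
}}

```text
t: 10.68
ee_pos: [480.5, 121.4, 196.6]
orientation: [3.139, -0.001, -0.787]
contact_force: [0.6, 0.1, 0.5]
width: 0.431
```

```bash
python3 -c "
from h import *
go(480,118,200,.084-np.pi/2)"
```

```text
t 10.68 pos [480.5 121.4 196.6] rpy [ 3.139e+00 -1.000e-03 -7.870e-01] F [0.6 0.1 0.5] w 40.1 
slide [0.0021, 0.0028, -0.0034] rot [0.0018, -0.0017, 0.6995] rows 5.6
```

Rotate to align, then descend.

{"fn": "servo_tool", "kwargs": {
  "slide": [
    [0.002,0.003,0],
    [0.002,0.003,0],
    [0.002,0.003,0],
    [0.002,0.003,0],
    [0.002,0.003,0],
    [0.002,0.003,0],
    [0.002,0.003,0.02],
    [0.002,0.003,0.02]
  ],
  "delta_rot": [
    [0.002,-0.002,0.7],
    [0.002,-0.002,0.7],
    [0.002,-0.002,0.7],
    [0.002,-0.002,0.7],
    [0.002,-0.002,0.7],
    [0.002,-0.002,0.7],
    [0.002,-0.002,0.7],
    [0.002,-0.002,0.7]
  ],
  "gripper": [0.05,0.05,0.05,0.05,0.05,0.05,0.05,0.05]
}}

```text
t: 11.35
ee_pos: [477.7, 114.2, 176.9]
orientation: [3.141, -0.0, -1.48]
contact_force: [-0.4, 0.3, -1.5]
width: 0.539
```

```bash
python3 -c "
from h import *
go(480,118,124,.084-np.pi/2)"
```

```text
t 11.35 pos [477.7 114.2 176.9] rpy [ 3.141 -0.    -1.48 ] F [-0.4  0.3 -1.5] w 50.1 
slide [-0.0036, -0.0026, 0.0528] rot [0.0007, -0.0003, 0.0071] rows 1.3
```

{"fn": "servo_tool", "kwargs": {
  "slide": [
    [-0.0036,-0.0026,0.02],
    [-0.0036,-0.0026,0.04],
    [-0.0036,-0.0026,0.053],
    [-0.0036,-0.0026,0.053],
    [-0.0036,-0.0026,0.053]
  ],
  "delta_rot": [
    [0,0,0.007],
    [0,0,0.007],
    [0,0,0.007],
    [0,0,0.007],
    [0,0,0.007]
  ],
  "gripper": [0.05,0.05,0.05,0.05,0.05]
}}

```text
t: 11.77
ee_pos: [481.4, 118.2, 126.9]
orientation: [-3.139, -0.0, -1.487]
contact_force: [-0.9, 0.7, 0.9]
width: 0.533
```

{"fn": "servo_tool", "kwargs": {
  "slide": [
    [0,0,0],
    [0,0,0],
    [0,0,0],
    [0,0,0],
    [0,0,0],
    [0,0,0]
  ],
  "delta_rot": [
    [0,0,0],
    [0,0,0],
    [0,0,0],
    [0,0,0],
    [0,0,0],
    [0,0,0]
  ],
  "gripper": [0.004,0.004,0.004,0.004,0.004,0.004],
  "newtons": 15
}}

```text
t: 12.27
ee_pos: [481.6, 118.2, 127.5]
orientation: [-3.137, 0.0, -1.489]
contact_force: [0.8, 0.8, -1.0]
width: 0.156
```

```bash
python3 -c "
from h import *
go(480,118,124,.084-np.pi/2)"
```

```text
t 12.27 pos [481.6 118.2 127.5] rpy [-3.137  0.    -1.489] F [ 0.8  0.8 -1. ] w 14.5 
slide [0.0001, 0.0016, 0.0035] rot [-0.005, 0.0001, -0.0018] rows 0.1
```

{"fn": "servo_tool", "kwargs": {
  "slide": [
    [0,0.001,0.003],
    [0,0.001,0.003],
    [0,0.001,0.003]
  ],
  "delta_rot": [
    [-0.005,0,0],
    [-0.005,0,0],
    [-0.005,0,0]
  ],
  "gripper": [0.004,0.004,0.004]
}}

```text
t: 12.52
ee_pos: [481.1, 119.0, 124.8]
orientation: [-3.14, 0.002, -1.489]
contact_force: [-0.0, 6.5, 6.1]
width: 0.1
```

```bash
python3 -c "
from h import *
go(480,118,124,.084-np.pi/2)
a0=2.27
for a in np.linspace(a0,0,19): print(round(a,2),np.round([62*(np.cos(a)-np.cos(a0))/1000, -62*(np.sin(a)-np.sin(a0))/1000],4))
"
```

```text
t 12.52 pos [481.1 119.  124.8] rpy [-3.140e+00  2.000e-03 -1.489e+00] F [-0.   6.5  6.1] w 9.3 
slide [0.0009, 0.0012, 0.0007] rot [-0.0012, 0.0016, -0.0022] rows 0.0
2.27 [ 0. -0.]
2.14 [ 0.0063 -0.0046]
2.02 [ 0.0131 -0.0085]
1.89 [ 0.0203 -0.0114]
1.77 [ 0.0279 -0.0134]
1.64 [ 0.0357 -0.0144]
1.51 [ 0.0435 -0.0144]
1.39 [ 0.0512 -0.0135]
1.26 [ 0.0588 -0.0116]
1.14 [ 0.0661 -0.0088]
1.01 [ 0.0729 -0.005 ]
0.88 [ 0.0793 -0.0004]
0.76 [0.085  0.0049]
0.63 [0.09   0.0109]
0.5 [0.0942 0.0175]
0.38 [0.0975 0.0246]
0.25 [0.0999 0.032 ]
0.13 [0.1014 0.0397]
0.0 [0.1019 0.0475]
```

{"fn": "servo_tool", "kwargs": {
  "slide": [
    [0.006,0,-0.005],
    [0.013,0,-0.0085],
    [0.02,0,-0.0115],
    [0.028,0,-0.0135],
    [0.036,0,-0.0145],
    [0.0435,0,-0.0145],
    [0.051,0,-0.0135],
    [0.059,0,-0.0115]
  ],
  "delta_rot": [
    [0,0,0],
    [0,0,0],
    [0,0,0],
    [0,0,0],
    [0,0,0],
    [0,0,0],
    [0,0,0],
    [0,0,0]
  ],
  "gripper": [0.004,0.004,0.004,0.004,0.004,0.004,0.004,0.004]
}}

```text
t: 13.18
ee_pos: [485.6, 59.0, 135.8]
orientation: [-3.141, 0.0, -1.488]
contact_force: [0.4, 3.3, 1.7]
width: 0.1
```

{"fn": "servo_tool", "kwargs": {
  "slide": [
    [0.007,0,0.003],
    [0.014,0,0.0065],
    [0.0205,0,0.011],
    [0.026,0,0.0165],
    [0.031,0,0.0225],
    [0.0355,0,0.029],
    [0.0385,0,0.036],
    [0.041,0,0.0435]
  ],
  "delta_rot": [
    [0,0,0],
    [0,0,0],
    [0,0,0],
    [0,0,0],
    [0,0,0],
    [0,0,0],
    [0,0,0],
    [0,0,0]
  ],
  "gripper": [0.004,0.004,0.004,0.004,0.004,0.004,0.004,0.004]
}}

```text
t: 13.85
ee_pos: [488.4, 18.2, 91.4]
orientation: [3.14, 0.0, -1.489]
contact_force: [-0.8, 8.0, 0.9]
width: 0.103
```

```bash
python3 -c "
from h import *
print(c2w([0,56,76]))
go(*c2w([0,56,76]),.084-np.pi/2)"
```

```text
[488.30152995  16.30254814  76.        ]
t 13.85 pos [488.4  18.2  91.4] rpy [ 3.14   0.    -1.489] F [-0.8  8.   0.9] w 9.5 
slide [0.0019, 0.0003, 0.0154] rot [0.0012, 0.0003, -0.002] rows 0.4
```

Finish the arc, release, lift, then press from above with the closed fingers.

{"fn": "servo_tool", "kwargs": {
  "slide": [
    [0.001,0,0.005],
    [0.001,0,0.01],
    [0.001,0,0.015],
    [0.001,0,0.015],
    [0.001,0,0.015]
  ],
  "delta_rot": [
    [0,0,0],
    [0,0,0],
    [0,0,0],
    [0,0,0],
    [0,0,0]
  ],
  "gripper": [0.004,0.004,0.004,0.004,0.004]
}}

```text
t: 14.27
ee_pos: [489.2, 17.1, 76.9]
orientation: [-3.141, -0.001, -1.488]
contact_force: [2.2, -2.6, -3.4]
width: 0.102
```

{"fn": "servo_tool", "kwargs": {
  "slide": [
    [0,0,0],
    [0,0,0],
    [0,0,-0.03],
    [0,0,-0.03],
    [0,0,-0.03],
    [0,0,-0.03],
    [0,0,-0.03],
    [0,0,-0.03]
  ],
  "delta_rot": [
    [0,0,0],
    [0,0,0],
    [0,0,0],
    [0,0,0],
    [0,0,0],
    [0,0,0],
    [0,0,0],
    [0,0,0]
  ],
  "gripper": [0.03,0.03,0.03,0.03,0.004,0.004,0.004,0.004]
}}

```text
t: 14.93
ee_pos: [488.4, 17.5, 106.6]
orientation: [3.14, 0.0, -1.489]
contact_force: [0.2, -0.0, -0.3]
width: 0.087
```

```bash
python3 -c "
from h import *
go(*c2w([0,56,92]),.084-np.pi/2)"
```

```text
t 14.93 pos [488.4  17.5 106.6] rpy [ 3.14   0.    -1.489] F [ 0.2 -0.  -0.3] w 8.1 
slide [0.0012, 0.0001, 0.0146] rot [0.0016, 0.0002, -0.0018] rows 0.4
```

{"fn": "servo_tool", "kwargs": {
  "slide": [
    [0.001,0,0.008],
    [0.001,0,0.012],
    [0.001,0,0.015],
    [0.001,0,0.016],
    [0.001,0,0.016]
  ],
  "delta_rot": [
    [0,0,0],
    [0,0,0],
    [0,0,0],
    [0,0,0],
    [0,0,0]
  ],
  "gripper": [0,0,0,0,0]
}}

```text
t: 15.35
ee_pos: [488.5, 16.4, 91.1]
orientation: [3.14, 0.0, -1.489]
contact_force: [-2.6, -1.2, 7.0]
width: 0.005
```

{"fn": "servo_tool", "kwargs": {
  "slide": [
    [0,0,0.002],
    [0,0,0.002],
    [0,0,-0.04],
    [0,0,-0.08],
    [0,0,-0.12],
    [0,0,-0.12],
    [0,0,-0.12]
  ],
  "delta_rot": [
    [0,0,0],
    [0,0,0],
    [0,0,0],
    [0,0,0],
    [0,0,0],
    [0,0,0],
    [0,0,0]
  ],
  "gripper": [0,0,0,0.05,0.05,0.05,0.05]
}}

```text
t: 15.93
ee_pos: [489.8, 16.4, 212.6]
orientation: [-3.138, -0.0, -1.489]
contact_force: [-0.3, -0.3, 0.3]
width: 0.241
```

```bash
python3 -c "
from h import *
go(507,-206,190,.084-np.pi/2)"
```

```text
t 15.93 pos [489.8  16.4 212.6] rpy [-3.138 -0.    -1.489] F [-0.3 -0.3  0.3] w 22.4 
slide [0.223, 0.0012, 0.0227] rot [-0.0033, -0.0005, -0.0018] rows 5.4
```

{"fn": "servo_tool", "kwargs": {
  "slide": [
    [0.223,0.001,0],
    [0.223,0.001,0],
    [0.223,0.001,0.02],
    [0.223,0.001,0.022],
    [0.223,0.001,0.022],
    [0.223,0.001,0.022],
    [0.223,0.001,0.06],
    [0.223,0.001,0.06]
  ],
  "delta_rot": [
    [-0.003,0,-0.002],
    [-0.003,0,-0.002],
    [-0.003,0,-0.002],
    [-0.003,0,-0.002],
    [-0.003,0,-0.002],
    [-0.003,0,-0.002],
    [-0.003,0,-0.002],
    [-0.003,0,-0.002]
  ],
  "gripper": [0.05,0.05,0.05,0.05,0.05,0.05,0.05,0.05]
}}

```text
t: 16.6
ee_pos: [502.8, -205.4, 144.5]
orientation: [3.129, 0.006, -1.489]
contact_force: [-1.0, 0.8, -1.7]
width: 0.536
```

```bash
python3 -c "
from h import *
go(507,-206,114,.084-np.pi/2)"
```

```text
t 16.6 pos [ 502.8 -205.4  144.5] rpy [ 3.129  0.006 -1.489] F [-1.   0.8 -1.7] w 49.8 
slide [0.0011, -0.0045, 0.0304] rot [0.0122, 0.0055, -0.0019] rows 0.7
```

{"fn": "servo_tool", "kwargs": {
  "slide": [
    [0.0,0,0.015],
    [0.0,0,0.03],
    [0.0,0,0.03],
    [0.0,0,0.03],
    [0.0,0,0.03],
    [0.0,0,0.03],
    [0.0,0,0.03],
    [0.0,0,0.03]
  ],
  "delta_rot": [
    [0.005,0,0],
    [0.005,0,0],
    [0.005,0,0],
    [0.005,0,0],
    [0.005,0,0],
    [0.005,0,0],
    [0.005,0,0],
    [0.005,0,0]
  ],
  "gripper": [0.05,0.05,0.05,0.004,0.004,0.004,0.004,0.004]
}}

```text
t: 17.27
ee_pos: [506.3, -205.9, 121.8]
orientation: [-3.139, -0.0, -1.486]
contact_force: [0.1, 0.7, -0.3]
width: 0.23
```

{"fn": "servo_tool", "kwargs": {
  "slide": [
    [0,0,0],
    [0,0,0],
    [0,0,0],
    [0,0,0]
  ],
  "delta_rot": [
    [0,0,0],
    [0,0,0],
    [0,0,0],
    [0,0,0]
  ],
  "gripper": [0.004,0.004,0.004,0.004]
}}

```text
t: 17.6
ee_pos: [506.1, -205.7, 121.2]
orientation: [-3.14, 0.0, -1.487]
contact_force: [1.1, 2.1, -0.8]
width: 0.1
```

```bash
python3 -c "
from h import *
go(507,-206,114,.084-np.pi/2)
a0=2.49
for a in np.linspace(a0,0,18): print(round(a,2),np.round([-62*(np.cos(a)-np.cos(a0))/1000, -62*(np.sin(a)-np.sin(a0))/1000],4))
"
```

```text
t 17.6 pos [ 506.1 -205.7  121.2] rpy [-3.14   0.    -1.487] F [ 1.1  2.1 -0.8] w 9.3 
slide [0.0004, -0.0009, 0.0072] rot [-0.0016, 0.0005, 0.0001] rows 0.2
2.49 [-0. -0.]
2.34 [-0.006  -0.0068]
2.2 [-0.013  -0.0126]
2.05 [-0.0207 -0.0174]
1.9 [-0.029 -0.021]
1.76 [-0.0378 -0.0233]
1.61 [-0.0468 -0.0243]
1.46 [-0.0559 -0.0241]
1.32 [-0.0648 -0.0224]
1.17 [-0.0734 -0.0195]
1.03 [-0.0815 -0.0154]
0.88 [-0.0889 -0.0101]
0.73 [-0.0954 -0.0039]
0.59 [-0.101   0.0033]
0.44 [-0.1054  0.0112]
0.29 [-0.1087  0.0197]
0.15 [-0.1106  0.0286]
0.0 [-0.1113  0.0376]
```

{"fn": "servo_tool", "kwargs": {
  "slide": [
    [0,0,0],
    [0,0,0],
    [0,0,0.008],
    [0,0,0.008],
    [0,0,0.008],
    [0,0,0.008],
    [0,0,0.008],
    [0,0,0.008]
  ],
  "delta_rot": [
    [0,0,0],
    [0,0,0],
    [0,0,0],
    [0,0,0],
    [0,0,0],
    [0,0,0],
    [0,0,0],
    [0,0,0]
  ],
  "gripper": [0.02,0.02,0.02,0.004,0.004,0.004,0.004,0.004]
}}

```text
t: 18.27
ee_pos: [505.8, -205.6, 112.9]
orientation: [-3.141, 0.001, -1.487]
contact_force: [0.3, 1.0, -5.1]
width: 0.098
```

{"fn": "servo_tool", "kwargs": {
  "slide": [
    [-0.006,0,-0.007],
    [-0.013,0,-0.0125],
    [-0.0205,0,-0.0175],
    [-0.029,0,-0.021],
    [-0.038,0,-0.0235],
    [-0.047,0,-0.0245],
    [-0.056,0,-0.024],
    [-0.065,0,-0.0225]
  ],
  "delta_rot": [
    [0,0,0],
    [0,0,0],
    [0,0,0],
    [0,0,0],
    [0,0,0],
    [0,0,0],
    [0,0,0],
    [0,0,0]
  ],
  "gripper": [0.004,0.004,0.004,0.004,0.004,0.004,0.004,0.004]
}}

```text
t: 18.93
ee_pos: [501.6, -140.9, 137.4]
orientation: [-3.137, -0.002, -1.486]
contact_force: [2.1, -3.4, 3.3]
width: 0.099
```

{"fn": "servo_tool", "kwargs": {
  "slide": [
    [-0.0085,0,0.003],
    [-0.0165,0,0.007],
    [-0.024,0,0.0125],
    [-0.0305,0,0.0185],
    [-0.036,0,0.026],
    [-0.0405,0,0.0335],
    [-0.0435,0,0.042],
    [-0.0455,0,0.051]
  ],
  "delta_rot": [
    [0,0,0],
    [0,0,0],
    [0,0,0],
    [0,0,0],
    [0,0,0],
    [0,0,0],
    [0,0,0],
    [0,0,0]
  ],
  "gripper": [0.004,0.004,0.004,0.004,0.004,0.004,0.004,0.004]
}}

```text
t: 19.6
ee_pos: [496.8, -95.3, 83.7]
orientation: [-3.14, 0.0, -1.487]
contact_force: [3.3, -4.0, 3.0]
width: 0.101
```

```bash
python3 -c "
from h import *
go(*c2w([0,-56,76]),.084-np.pi/2)"
```

```text
t 19.6 pos [496.8 -95.3  83.7] rpy [-3.14   0.    -1.487] F [ 3.3 -4.   3. ] w 9.4 
slide [0.0001, -0.0009, 0.0077] rot [-0.0014, 0.0004, 0.0002] rows 0.2
```

{"fn": "servo_tool", "kwargs": {
  "slide": [
    [0,0,0.004],
    [0,0,0.0075],
    [0,0,0.0075],
    [0,0,0.0075]
  ],
  "delta_rot": [
    [0,0,0],
    [0,0,0],
    [0,0,0],
    [0,0,0]
  ],
  "gripper": [0.004,0.004,0.004,0.004]
}}

```text
t: 19.93
ee_pos: [496.5, -94.9, 76.0]
orientation: [-3.141, 0.002, -1.487]
contact_force: [6.0, 6.3, -2.5]
width: 0.098
```

{"fn": "servo_tool", "kwargs": {
  "slide": [
    [0,0,0],
    [0,0,0],
    [0,0,-0.03],
    [0,0,-0.03],
    [0,0,-0.03],
    [0,0,-0.03],
    [0,0,-0.03],
    [0,0,-0.03]
  ],
  "delta_rot": [
    [0,0,0],
    [0,0,0],
    [0,0,0],
    [0,0,0],
    [0,0,0],
    [0,0,0],
    [0,0,0],
    [0,0,0]
  ],
  "gripper": [0.03,0.03,0.03,0.03,0.0,0.0,0.0,0.0]
}}

```text
t: 20.6
ee_pos: [496.3, -95.7, 106.4]
orientation: [-3.141, 0.001, -1.487]
contact_force: [0.3, 0.1, 0.3]
width: 0.083
```

```bash
python3 -c "
from h import *
go(*c2w([0,-56,91]),.084-np.pi/2)"
```

```text
t 20.6 pos [496.3 -95.7 106.4] rpy [-3.141e+00  1.000e-03 -1.487e+00] F [0.3 0.1 0.3] w 7.7 
slide [-0.0003, -0.0014, 0.0154] rot [-0.0001, 0.0006, 0.0001] rows 0.4
```

{"fn": "servo_tool", "kwargs": {
  "slide": [
    [0,0,0.008],
    [0,0,0.012],
    [0,0,0.0155],
    [0,0,0.0165],
    [0,0,0.0175],
    [0,0,0.0175]
  ],
  "delta_rot": [
    [0,0,0],
    [0,0,0],
    [0,0,0],
    [0,0,0],
    [0,0,0],
    [0,0,0]
  ],
  "gripper": [0,0,0,0,0,0]
}}

```text
t: 21.1
ee_pos: [496.6, -95.7, 90.7]
orientation: [-3.141, 0.0, -1.486]
contact_force: [-9.5, 2.1, 23.6]
width: 0.005
```

{"fn": "servo_tool", "kwargs": {
  "slide": [
    [0,0,-0.04],
    [0,0,-0.08],
    [-0.0,0,-0.12],
    [0,-0.14,-0.16],
    [0,-0.14,-0.16],
    [0,-0.14,-0.16],
    [0,-0.14,-0.16],
    [0,-0.14,-0.16]
  ],
  "delta_rot": [
    [0,0,0],
    [0,0,0],
    [0,0,0],
    [0,0,0],
    [0,0,0],
    [0,0,0],
    [0,0,0],
    [0,0,0]
  ],
  "gripper": [0,0,0,0.06,0.06,0.06,0.06,0.06]
}}

```text
t: 21.77
ee_pos: [639.3, -83.6, 249.8]
orientation: [-3.138, -0.0, -1.486]
contact_force: [0.6, 0.2, -0.3]
width: 0.315
```

```bash
python3 - <<'E'
from h import *
snap('top',4);snap('scene',4)
crop('top',4,220,180,400,330,4,'c6');crop('scene',4,170,130,450,300,2.8,'c7');crop('top',4,340,180,510,340,4,"c8")
P=ht('top',4,388,230,490,340,35,60);P=P[P[:,1]<-240]; print(rect(P))
E
```

```text
(array([ 469.6, -386.8]), array([220.4, 172.7]), 24.4)
```

View pics/c6.png

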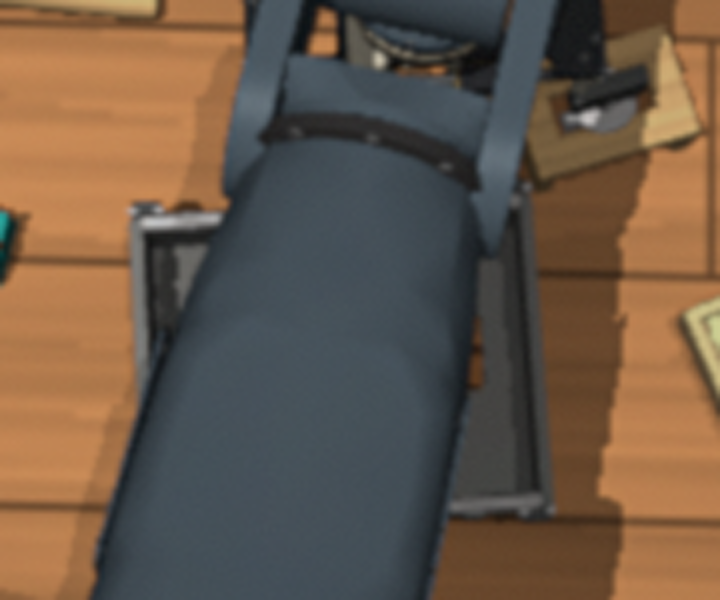

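View pics/c7.png

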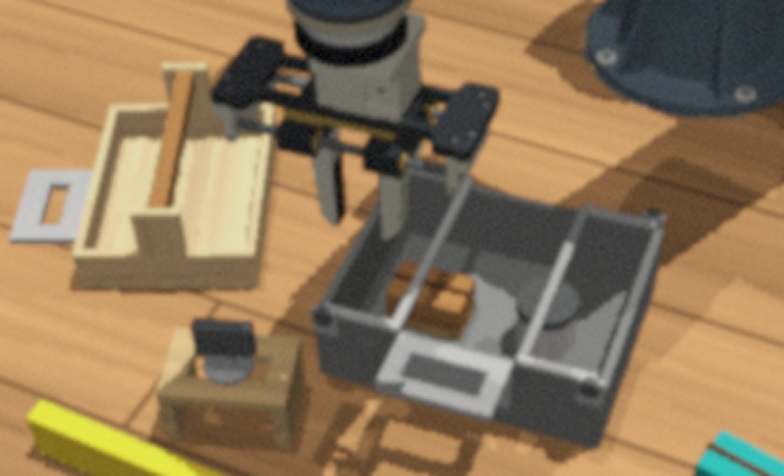

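View pics/c8.png

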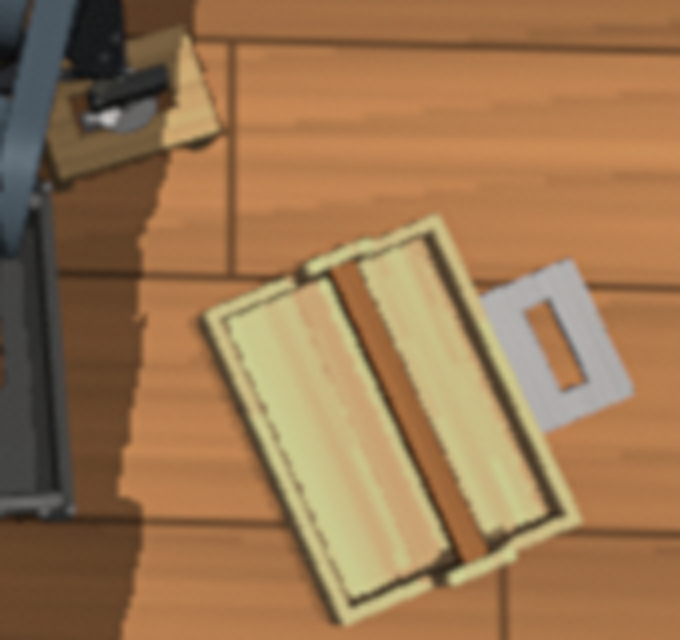

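View pics/scene4.png

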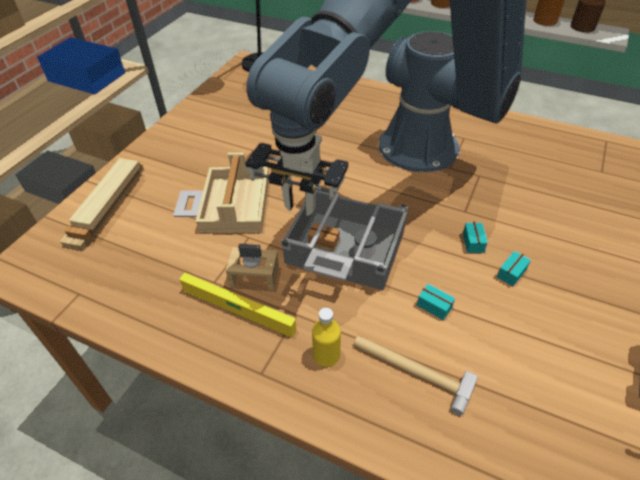

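```bash
python3 -c "
from h import *
go(469.5,-386.3,150,-1.142)"
```

```text
t 21.87 pos [636.  -83.9 248.7] rpy [-3.141  0.    -1.486] F [-0.1 -0.2 -0.2] w 37.4 
slide [0.2873, 0.1914, 0.0986] rot [-0.0002, 0.0004, -0.3442] rows 8.6
```

{"fn": "servo_tool", "kwargs": {
  "slide": [
    [0.287,0.191,0.0],
    [0.287,0.191,0.02],
    [0.287,0.191,0.04],
    [0.287,0.191,0.08],
    [0.287,0.191,0.098],
    [0.287,0.191,0.098],
    [0.287,0.191,0.098],
    [0.287,0.191,0.098]
  ],
  "delta_rot": [
    [0,0,-0.344],
    [0,0,-0.344],
    [0,0,-0.344],
    [0,0,-0.344],
    [0,0,-0.344],
    [0,0,-0.344],
    [0,0,-0.344],
    [0,0,-0.344]
  ],
  "gripper": [0.06,0.06,0.06,0.06,0.06,0.06,0.06,0.06]
}}

```text
t: 22.53
ee_pos: [481.9, -361.0, 163.1]
orientation: [-3.14, 0.0, -1.143]
contact_force: [0.3, -0.6, 0.8]
width: 0.644
```

{"fn": "servo_tool", "kwargs": {
  "slide": [
    [0,0,0],
    [0,0,0]
  ],
  "delta_rot": [
    [0,0,0],
    [0,0,0]
  ],
  "gripper": [0.06,0.06]
}}

```text
t: 22.7
ee_pos: [481.9, -360.8, 162.8]
orientation: [-3.141, 0.002, -1.146]
contact_force: [-0.2, 0.4, 0.2]
width: 0.643
```

```bash
python3 -c "
from h import *
go(469.5,-386.3,67,-1.142)"
```

```text
t 22.7 pos [ 481.9 -360.8  162.8] rpy [-3.141e+00  2.000e-03 -1.146e+00] F [-0.2  0.4  0.2] w 59.8 
slide [0.0183, 0.0219, 0.0958] rot [-0.0004, 0.0021, -0.0041] rows 2.4
```

{"fn": "servo_tool", "kwargs": {
  "slide": [
    [0.018,0.022,0.0],
    [0.018,0.022,0.01],
    [0.018,0.022,0.04],
    [0.018,0.022,0.07],
    [0.018,0.022,0.095],
    [0.018,0.022,0.095],
    [0.018,0.022,0.095]
  ],
  "delta_rot": [
    [0,0.002,-0.004],
    [0,0.002,-0.004],
    [0,0.002,-0.004],
    [0,0.002,-0.004],
    [0,0.002,-0.004],
    [0,0.002,-0.004],
    [0,0.002,-0.004]
  ],
  "gripper": [0.06,0.06,0.06,0.06,0.06,0.06,0.06]
}}

```text
t: 23.28
ee_pos: [472.0, -384.3, 68.9]
orientation: [-3.141, -0.001, -1.138]
contact_force: [0.1, -0.7, 0.2]
width: 0.645
```

```bash
python3 -c "
from h import *
go(469.5,-386.3,67,-1.142)"
```

```text
t 23.28 pos [ 472.  -384.3   68.9] rpy [-3.141e+00 -1.000e-03 -1.138e+00] F [ 0.1 -0.7  0.2] w 60.0 
slide [0.0008, 0.0031, 0.0019] rot [-0.0009, -0.0007, 0.0043] rows 0.1
```

{"fn": "servo_tool", "kwargs": {
  "slide": [
    [0.001,0.003,0.002],
    [0.001,0.003,0.002],
    [0.001,0.003,0.002],
    [0.001,0.003,0.002],
    [0.001,0.003,0.002],
    [0.001,0.003,0.002],
    [0.001,0.003,0.002],
    [0.001,0.003,0.002]
  ],
  "delta_rot": [
    [0,0,0.004],
    [0,0,0.004],
    [0,0,0.004],
    [0,0,0.004],
    [0,0,0.004],
    [0,0,0.004],
    [0,0,0.004],
    [0,0,0.004]
  ],
  "gripper": [0.01,0.01,0.01,0.01,0.01,0.01,0.01,0.01],
  "newtons": 50
}}

```text
t: 23.95
ee_pos: [469.4, -387.3, 67.2]
orientation: [-3.14, -0.001, -1.143]
contact_force: [-1.7, 5.3, 5.0]
width: 0.191
```

{"fn": "servo_tool", "kwargs": {
  "slide": [
    [0,0,0],
    [0,0,0],
    [0,0,-0.01],
    [0,0,-0.02],
    [0,0,-0.03],
    [0,0,-0.03],
    [0,0,-0.03]
  ],
  "delta_rot": [
    [0,0,0],
    [0,0,0],
    [0,0,0],
    [0,0,0],
    [0,0,0],
    [0,0,0],
    [0,0,0]
  ],
  "gripper": [0.01,0.01,0.01,0.01,0.01,0.01,0.01]
}}

```text
t: 24.53
ee_pos: [469.9, -388.1, 97.9]
orientation: [-3.139, -0.004, -1.143]
contact_force: [0.0, 0.1, -5.5]
width: 0.188
```

```bash
python3 -c "
from h import *
go(469.5,-386.3,210,-1.142)"
```

```text
t 24.53 pos [ 469.9 -388.1   97.9] rpy [-3.139 -0.004 -1.143] F [ 0.   0.1 -5.5] w 17.5 
slide [-0.0013, -0.0006, -0.1121] rot [-0.0021, -0.004, -0.0007] rows 2.7
```

{"fn": "servo_tool", "kwargs": {
  "slide": [
    [0,0,-0.03],
    [0,0,-0.06],
    [0,0,-0.09],
    [0,0,-0.12],
    [0,0,-0.14],
    [0,0,-0.14],
    [0,0,-0.14]
  ],
  "delta_rot": [
    [-0.002,-0.004,0],
    [-0.002,-0.004,0],
    [-0.002,-0.004,0],
    [-0.002,-0.004,0],
    [-0.002,-0.004,0],
    [-0.002,-0.004,0],
    [-0.002,-0.004,0]
  ],
  "gripper": [0.01,0.01,0.01,0.01,0.01,0.01,0.01]
}}

```text
t: 25.12
ee_pos: [469.2, -387.5, 236.7]
orientation: [3.141, 0.001, -1.143]
contact_force: [-0.1, -1.0, -6.5]
width: 0.19
```

```bash
python3 -c "
from h import *
go(493,-39.5,235,.084)"
```

```text
t 25.12 pos [ 469.2 -387.5  236.7] rpy [ 3.141e+00  1.000e-03 -1.143e+00] F [-0.1 -1.  -6.5] w 17.6 
slide [-0.3067, -0.1661, 0.0019] rot [-0.0004, 0.001, -1.2267] rows 9.8
```

{"fn": "servo_tool", "kwargs": {
  "slide": [
    [-0.015,-0.008,0],
    [-0.034,-0.018,0],
    [-0.053,-0.029,0],
    [-0.073,-0.04,0],
    [-0.094,-0.05,0],
    [-0.115,-0.061,0],
    [-0.135,-0.073,0],
    [-0.153,-0.083,0]
  ],
  "delta_rot": [
    [0,0,-0.06],
    [0,0,-0.13],
    [0,0,-0.21],
    [0,0,-0.29],
    [0,0,-0.37],
    [0,0,-0.45],
    [0,0,-0.53],
    [0,0,-0.61]
  ],
  "gripper": [0.01,0.01,0.01,0.01,0.01,0.01,0.01,0.01]
}}

```text
t: 25.78
ee_pos: [480.3, -212.0, 234.7]
orientation: [-3.141, 0.005, -0.529]
contact_force: [0.2, 0.0, -4.5]
width: 0.19
```

```bash
python3 -c "
from h import *
go(493,-39.5,235,.084)"
```

```text
t 25.78 pos [ 480.3 -212.   234.7] rpy [-3.141  0.005 -0.529] F [ 0.2  0.  -4.5] w 17.7 
slide [-0.076, -0.1554, 0.0002] rot [-0.0022, 0.0051, -0.6126] rows 4.9
```

{"fn": "servo_tool", "kwargs": {
  "slide": [
    [-0.011,-0.023,0],
    [-0.022,-0.046,0],
    [-0.034,-0.069,0],
    [-0.046,-0.092,0],
    [-0.057,-0.116,0],
    [-0.067,-0.138,0],
    [-0.073,-0.15,0],
    [-0.076,-0.155,0]
  ],
  "delta_rot": [
    [0,0.002,-0.09],
    [0,0.005,-0.18],
    [0,0.005,-0.27],
    [0,0.005,-0.36],
    [0,0.005,-0.45],
    [0,0.005,-0.53],
    [0,0.005,-0.58],
    [0,0.005,-0.613]
  ],
  "gripper": [0.01,0.01,0.01,0.01,0.01,0.01,0.01,0.01]
}}

```text
t: 26.45
ee_pos: [493.5, -39.9, 235.2]
orientation: [-3.141, -0.0, 0.085]
contact_force: [0.0, -0.4, -5.7]
width: 0.19
```

{"fn": "servo_tool", "kwargs": {
  "slide": [
    [0,0,0],
    [0,0,0],
    [0,0,0]
  ],
  "delta_rot": [
    [0,0,0],
    [0,0,0],
    [0,0,0]
  ],
  "gripper": [0.01,0.01,0.01]
}}

```text
t: 26.7
ee_pos: [494.2, -42.6, 236.8]
orientation: [3.141, -0.003, 0.078]
contact_force: [0.3, 0.1, -4.2]
width: 0.188
```

```bash
python3 -c "
from h import *
snap('top',5);snap('scene',5)
crop('top',5,220,170,400,330,4,'c9');crop('scene',5,200,100,450,290,3,'c10')
go(493,-39.5,235,.084)"
```

```text
t 26.8 pos [494.3 -42.6 237.1] rpy [ 3.141e+00 -3.000e-03  7.800e-02] F [-0.1 -0.5 -5.5] w 17.7 
slide [-0.0011, -0.0032, 0.0021] rot [0.0002, -0.0033, -0.0056] rows 0.1
```

View pics/c9.png

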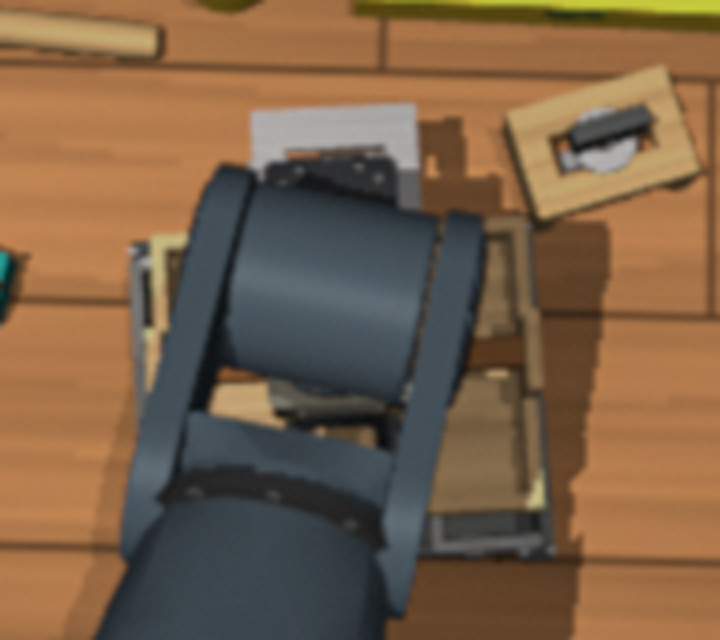

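View pics/c10.png

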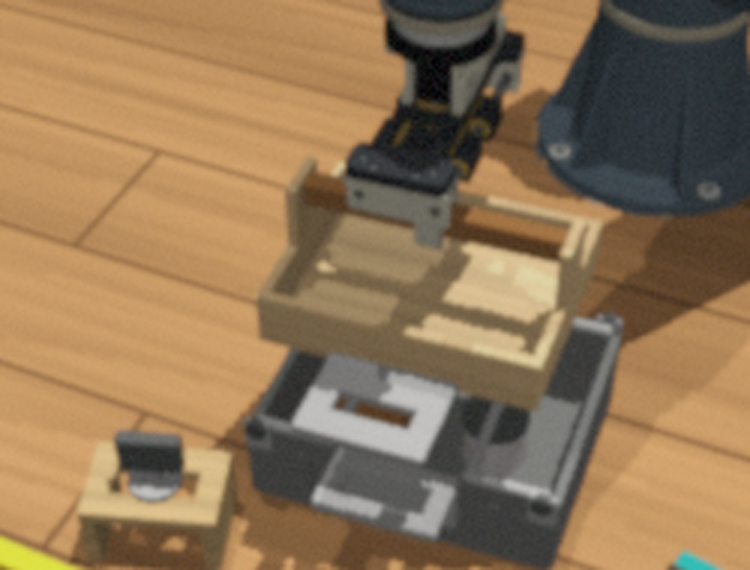

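```bash
python3 - <<'E'
from h import *
m=lambda x,y,z:ray("top",(x+.5)/4-.5+220,(y+.5)/4-.5+170,z)
p=np.array([m(250,112,178),m(415,103,178)]);mid=p.mean(0);v=p[0]-p[1];yaw=np.arctan2(-v[0],v[1])
print(p.round(1),np.linalg.norm(v),yaw, mid[:2]-165*np.array([np.cos(.078),np.sin(.078)]))
# right wall/other: depth of tray tongue & rim
P=ht('top',5,278,190,326,208,165,190);print(np.median(P[:,2]))
P=cloud('top',np.load('top5.npy'))[198:214,284:324].reshape(-1,3);m=(P[:,2]>160)&(P[:,2]<190);Q=P[m];print(rect(Q),Q[:,2].mean())
go(493,-39.5,200,.084)
E
```

```text
[[657.   18.1 178. ]
 [665.3 -82.  178. ]] 100.45266493095497 0.08290842722524204 [496.61911625 -44.77353287]
179.06641926365523
(array([638.7, -34.3]), array([39.3, 94.7]), 1.3) 179.0055696150611
t 26.8 pos [494.3 -42.6 237.1] rpy [ 3.141e+00 -3.000e-03  7.800e-02] F [-0.1 -0.5 -5.5] w 17.7 
slide [-0.0012, -0.0032, 0.0371] rot [0.0002, -0.0033, -0.0056] rows 0.9
```

{"fn": "servo_tool", "kwargs": {
  "slide": [
    [-0.001,-0.002,0.01],
    [-0.002,-0.004,0.025],
    [-0.002,-0.004,0.04],
    [-0.002,-0.004,0.05],
    [-0.002,-0.004,0.055],
    [-0.002,-0.004,0.055],
    [-0.002,-0.004,0.055],
    [-0.002,-0.004,0.055]
  ],
  "delta_rot": [
    [0,-0.003,-0.006],
    [0,-0.003,-0.006],
    [0,-0.003,-0.006],
    [0,-0.003,-0.006],
    [0,-0.003,-0.006],
    [0,-0.003,-0.006],
    [0,-0.003,-0.006],
    [0,-0.003,-0.006]
  ],
  "gripper": [0.01,0.01,0.01,0.01,0.01,0.01,0.01,0.01]
}}

```text
t: 27.47
ee_pos: [492.8, -38.0, 183.1]
orientation: [3.141, -0.002, 0.086]
contact_force: [0.6, -0.4, -4.7]
width: 0.187
```

```bash
python3 -c "
from h import *
snap('top',6);snap('scene',6)
crop('top',6,220,170,400,330,4,'c11');crop('scene',6,230,170,430,300,4,'c12')
go(493,-39.5,165,.084)"
```

```text
t 27.57 pos [492.7 -38.  183.1] rpy [ 3.141e+00 -2.000e-03  8.600e-02] F [-0.4  1.2 -4.7] w 17.9 
slide [0.0001, 0.0015, 0.0181] rot [0.0006, -0.0019, 0.0023] rows 0.4
```

View pics/c11.png

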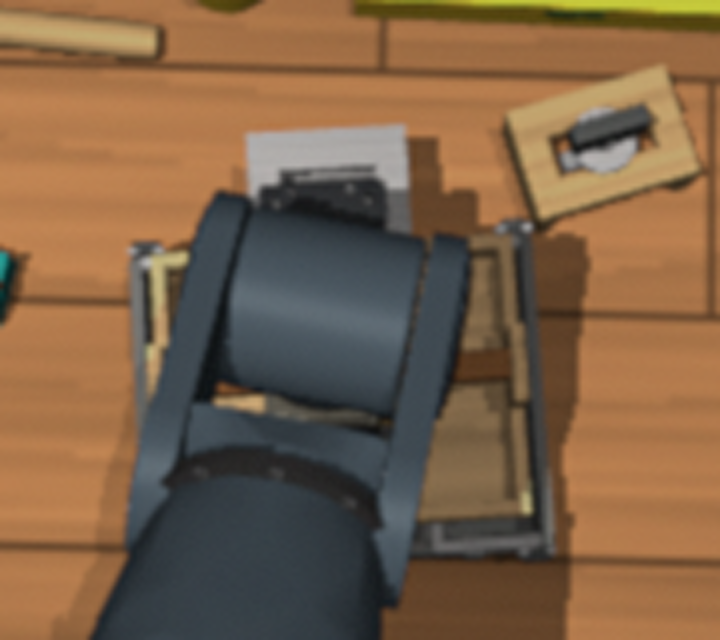

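View pics/c12.png

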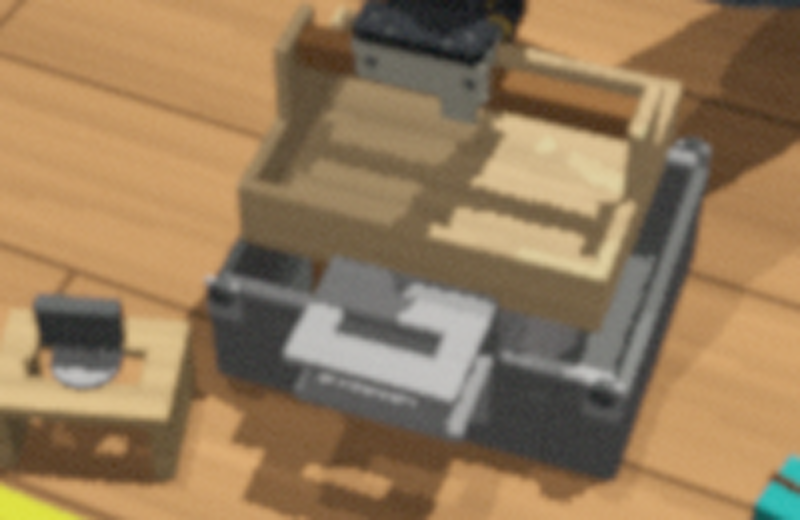

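```bash
python3 - <<'E'
from h import *
m=lambda x,y,z:ray("top",(x+.5)/4-.5+220,(y+.5)/4-.5+170,z)
s=lambda x,y,z:ray("scene",(x+.5)/4-.5+230,(y+.5)/4-.5+170,z)
for p in (np.array([m(247,134,124),m(406,125,124)]),np.array([s(473,399,124),s(285,356,124)])):
  mid=p.mean(0);v=p[0]-p[1];yaw=np.arctan2(-v[0],v[1]);print(p.round(1),np.linalg.norm(v),yaw, mid[:2]-165*np.array([np.cos(.085),np.sin(.085)]))
# crate in scene0 : bracket outer corners measured in c5 (3x,240,150)
s=lambda x,y,z:ray("scene",(x+.5)/3-.5+240,(y+.5)/3-.5+150,z)
p=np.array([s(320,386,85),s(193,352,85),s(340,325,85),s(226,300,85)]);print(p.round(1)); 
print(p[:2].mean(0)[:2]-160*np.array([np.cos(.084),np.sin(.084)]))
h=[s(232,113,86),s(487,172,86),s(425,353,86),s(137,281,86)];print(np.round(h,1),np.mean(h,0))
E
```

```text
[[655.4  22.9 124. ]
 [663.9 -77.2 124. ]] 100.47976892786612 0.08486377799338116 [495.25683599 -41.15418227]
[[650.4  32.7 124. ]
 [665.3 -74.5 124. ]] 108.18540921368525 0.13797125257890414 [493.47271941 -34.93350707]
[[646.1  28.   85. ]
 [656.  -73.2  85. ]
 [584.8  18.4  85. ]
 [598.  -73.2  85. ]]
[491.61074081 -36.06138934]
[[ 398.3 -163.3   86. ]
 [ 377.5   66.1   86. ]
 [ 584.7   88.2   86. ]
 [ 609.8 -146.    86. ]] [492.57488922 -38.73952025  86.        ]
```

{"fn": "servo_tool", "kwargs": {
  "slide": [
    [-0.002,-0.0005,0.005],
    [-0.0022,-0.0005,0.01],
    [-0.0022,-0.0005,0.015],
    [-0.0022,-0.0005,0.018],
    [-0.0022,-0.0005,0.02],
    [-0.0022,-0.0005,0.02],
    [-0.0022,-0.0005,0.02],
    [-0.0022,-0.0005,0.02]
  ],
  "delta_rot": [
    [0,-0.002,0.002],
    [0,-0.002,0.002],
    [0,-0.002,0.002],
    [0,-0.002,0.002],
    [0,-0.002,0.002],
    [0,-0.002,0.002],
    [0,-0.002,0.002],
    [0,-0.002,0.002]
  ],
  "gripper": [0.01,0.01,0.01,0.01,0.01,0.01,0.01,0.01]
}}

```text
t: 28.23
ee_pos: [490.3, -37.6, 162.6]
orientation: [3.141, 0.001, 0.084]
contact_force: [-1.3, -0.4, -4.4]
width: 0.195
```

```bash
python3 -c "
from h import *
snap('top',7);snap('scene',7)
crop('top',7,220,180,380,330,5,'c13');crop('scene',7,230,170,430,300,4,'c14')
go(493,-39.5,165,.084)"
```

```text
t 28.33 pos [490.3 -37.6 162.6] rpy [3.141e+00 1.000e-03 8.400e-02] F [-0.1  0.8 -5.4] w 18.1 
slide [0.0026, 0.0021, -0.0024] rot [0.0003, 0.0009, 0.0004] rows 0.1
```

View pics/c13.png

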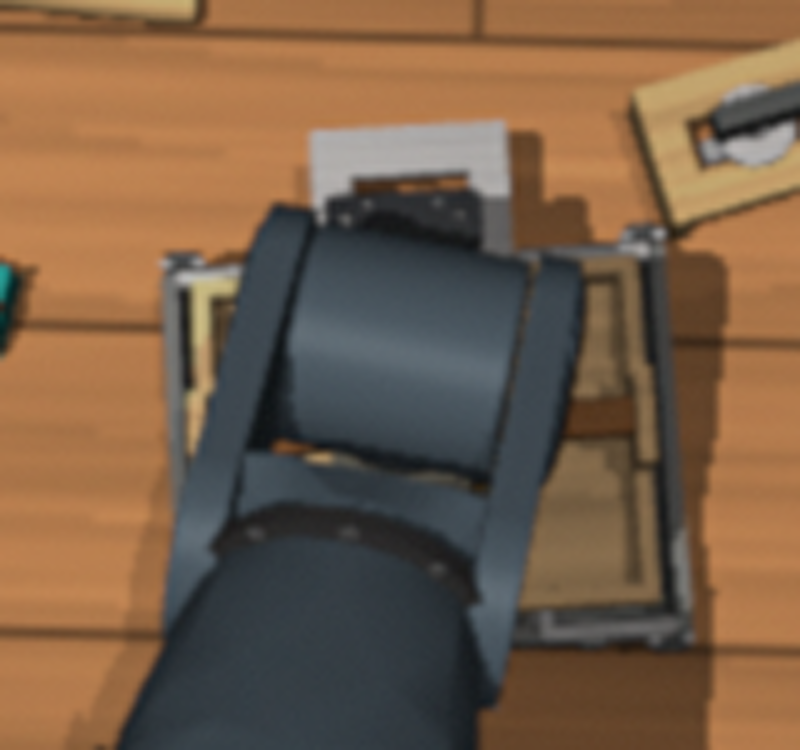

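View pics/c14.png

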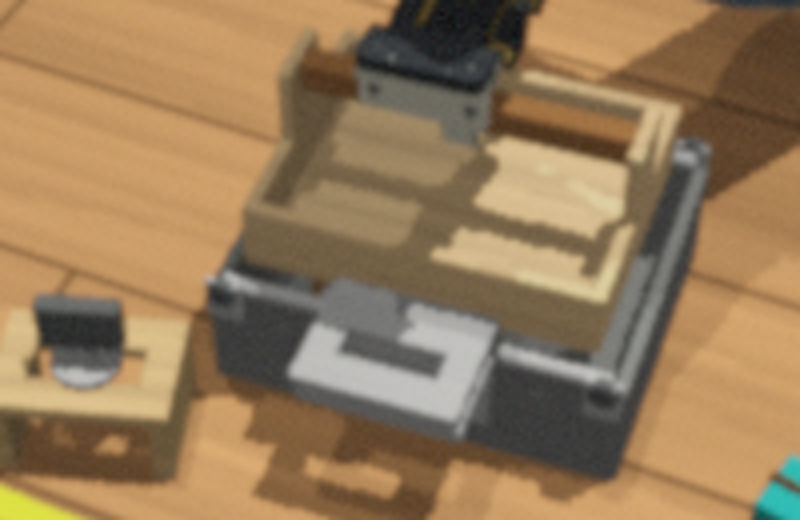

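```bash
python3 - <<'E'
from h import *
m=lambda x,y,z:ray("top",(x+.5)/5-.5+220,(y+.5)/5-.5+180,z)
p=np.array([m(310,130,103.4),m(505,121,103.4)])
mid=p.mean(0);v=p[0]-p[1];print(p.round(1),np.linalg.norm(v),np.arctan2(-v[0],v[1]), mid[:2]-165*np.array([np.cos(.084),np.sin(.084)]))
# -y outer edge of tray (rim z=95.4+45) and -x edge
q=np.array([m(658,604,140.4),m(636,255,140.4),m(190,281,140.4)]);print(q.round(1))
for k in q: print(R.from_euler('z',-.084).apply(k-CC))
# overlay on scene7 with tray pose hypothesis
img=cv2.resize(cv2.cvtColor(np.load('scene7rgb.npy')[170:300,230:430],cv2.COLOR_RGB2BGR),None,fx=4,fy=4,interpolation=cv2.INTER_CUBIC)
def poly(pts,col):
    u=proj("scene",c2w(pts));u=(u-[230,170]+.5)*4-.5;cv2.polylines(img,[u.round().astype(int)],True,col,1)
for off,col in(((0,0),(0,0,255)),):
    o=np.array([off[0],off[1],0]);Z=95.4
    poly(np.array([[85,-50,Z+8],[165,-50,Z+8],[165,50,Z+8],[85,50,Z+8]])+o,col)
    poly(np.array([[120,-30,Z+8],[140,-30,Z+8],[140,30,Z+8],[120,30,Z+8]])+o,col)
    poly(np.array([[-85,-110,Z+45],[85,-110,Z+45],[85,110,Z+45],[-85,110,Z+45]])+o,col)
poly([[100,-50,85],[160,-50,85],[160,50,85],[100,50,85]],(255,0,0))
poly([[-100,-130,80],[100,-130,80],[100,130,80],[-100,130,80]],(255,0,0))
cv2.imwrite('pics/o1.png',img)
E
```

```text
[[653.6  23.4 103.4]
 [661.  -76.2 103.4]] 99.88530429939291 0.07412098688887885 [492.86470657 -40.22956616]
[[ 414.8 -156.1  140.4]
 [ 586.5 -142.5  140.4]
 [ 567.6   77.6  140.4]]
[ -87.73525728 -109.630906    140.4       ]
[  84.50783108 -110.45988605  140.4       ]
[ 84.12798906 110.41029273 140.4       ]
```

View pics/o1.png

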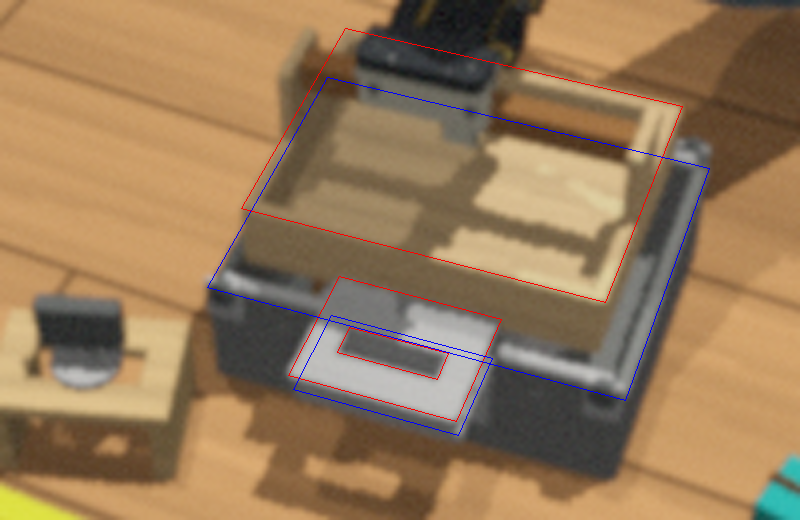

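{"fn": "servo_tool", "kwargs": {
  "slide": [
    [0,0,0.002],
    [0,0,0.004],
    [0,0,0.0055],
    [0,0,0.0055],
    [0,0,0.0055]
  ],
  "delta_rot": [
    [0,0,0],
    [0,0,0],
    [0,0,0],
    [0,0,0],
    [0,0,0]
  ],
  "gripper": [0.01,0.01,0.01,0.01,0.01]
}}

```text
t: 28.75
ee_pos: [490.2, -37.7, 158.0]
orientation: [3.141, 0.001, 0.084]
contact_force: [-6.2, -0.4, 12.0]
width: 0.19
```

{"fn": "servo_tool", "kwargs": {
  "slide": [
    [0,0,-0.001],
    [0,0,-0.001],
    [0,0,-0.001],
    [0,0,-0.001],
    [0,0,-0.03],
    [0,0,-0.06],
    [0,0,-0.1],
    [0,0,-0.1]
  ],
  "delta_rot": [
    [0,0,0],
    [0,0,0],
    [0,0,0],
    [0,0,0],
    [0,0,0],
    [0,0,0],
    [0,0,0],
    [0,0,0]
  ],
  "gripper": [0.045,0.045,0.045,0.045,0.045,0.045,0.045,0.045]
}}

```text
t: 29.42
ee_pos: [492.9, -38.0, 263.4]
orientation: [3.139, -0.008, 0.084]
contact_force: [0.8, 0.0, 0.7]
width: 0.484
```

```bash
python3 -c "
from h import *
go(669.8,-207.7,200,.323)"
```

```text
t 29.42 pos [492.9 -38.  263.4] rpy [ 3.139 -0.008  0.084] F [0.8 0.  0.7] w 45.0 
slide [0.1614, 0.1839, 0.0652] rot [0.0036, -0.008, -0.2386] rows 6.1
```

Move over the key (staying high), and look.

{"fn": "servo_tool", "kwargs": {
  "slide": [
    [0.161,0.184,0.0],
    [0.161,0.184,0.0],
    [0.161,0.184,0.01],
    [0.161,0.184,0.03],
    [0.161,0.184,0.06],
    [0.161,0.184,0.065],
    [0.161,0.184,0.065],
    [0.161,0.184,0.065]
  ],
  "delta_rot": [
    [0.003,-0.008,-0.239],
    [0.003,-0.008,-0.239],
    [0.003,-0.008,-0.239],
    [0.003,-0.008,-0.239],
    [0.003,-0.008,-0.239],
    [0.003,-0.008,-0.239],
    [0.003,-0.008,-0.239],
    [0.003,-0.008,-0.239]
  ],
  "gripper": [0.045,0.045,0.045,0.045,0.045,0.045,0.045,0.045]
}}

```text
t: 30.08
ee_pos: [665.9, -208.5, 188.0]
orientation: [-3.135, 0.012, 0.322]
contact_force: [-0.6, 0.6, 0.4]
width: 0.483
```

```bash
cat >> h.py <<'E'
def overlay(n,tag,box,s,traypos,out,key=None):
    u0,v0,u1,v1=box
    img=cv2.resize(cv2.cvtColor(np.load(f'{n}{tag}rgb.npy')[v0:v1,u0:u1],cv2.COLOR_RGB2BGR),None,fx=s,fy=s,interpolation=cv2.INTER_CUBIC)
    def poly(w,col):
        u=proj(n,w);u=(u-[u0,v0]+.5)*s-.5;cv2.polylines(img,[u.round().astype(int)],True,col,1)
    o=np.array(traypos,float)
    q=lambda x0,x1,y0,y1,z:np.array([[x0,y0,z],[x1,y0,z],[x1,y1,z],[x0,y1,z]],float)
    for a in(q(85,165,-50,50,8),q(120,140,-30,30,8),q(-85,85,-110,110,45)): poly(c2w(a+o),(0,0,255))
    poly(c2w(q(100,160,-50,50,85)),(255,0,0));poly(c2w(q(-100,100,-130,130,80)),(255,0,0))
    if key is not None:
        x,y,z,yaw=key
        t=np.linspace(0,6.28,40);Rz=R.from_euler('z',yaw)
        poly(Rz.apply(q(-7,7,-26,26,54))+[x,y,z],(0,255,0))
        poly(np.stack([22*np.cos(t)+x,22*np.sin(t)+y,0*t+z+6],1),(0,255,0))
    cv2.imwrite(f'pics/{out}.png',img)
E
python3 -c "
from h import *
snap('top',8);snap('scene',8)
overlay('top',8,(220,180,400,320),4,(0,0,91),'o2',(669.8,-207.7,60,.323))
overlay('scene',8,(210,170,430,300),3.6,(0,0,91),'o3',(669.8,-207.7,60,.323))
go(669.8,-207.7,78,.323)"
```

```text
t 30.18 pos [ 665.9 -206.8  192.1] rpy [-3.137  0.009  0.323] F [ 0.4  0.3 -0.1] w 45.0 
slide [0.0045, 0.0025, 0.114] rot [-0.0043, 0.0088, 0.0004] rows 2.7
```

View pics/o2.png

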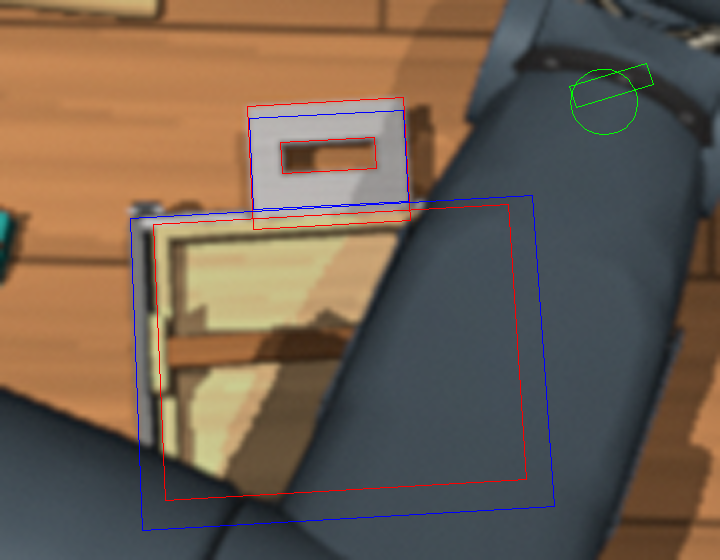

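View pics/o3.png

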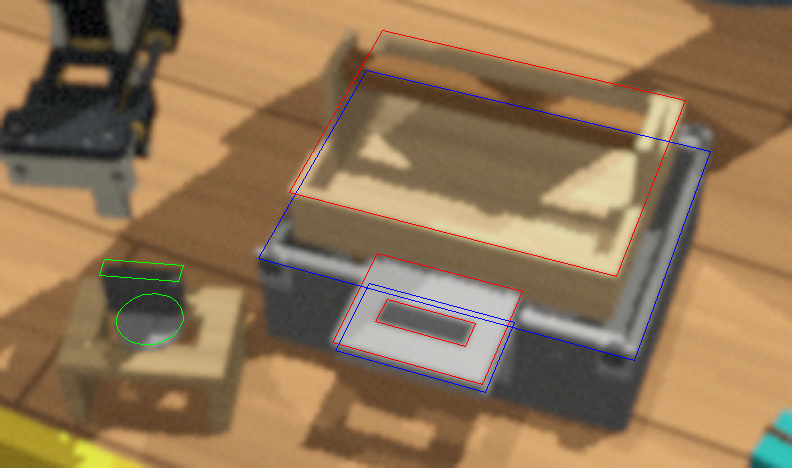

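{"fn": "servo_tool", "kwargs": {
  "slide": [
    [0.003,0.002,0.0],
    [0.003,0.002,0.03],
    [0.003,0.002,0.055],
    [0.003,0.002,0.055],
    [0.003,0.002,0.055]
  ],
  "delta_rot": [
    [-0.004,0.009,0],
    [-0.004,0.009,0],
    [-0.004,0.009,0],
    [-0.004,0.009,0],
    [-0.004,0.009,0]
  ],
  "gripper": [0.045,0.045,0.045,0.045,0.045]
}}

```text
t: 30.6
ee_pos: [668.9, -207.5, 137.8]
orientation: [-3.142, -0.0, 0.324]
contact_force: [0.2, 0.3, 0.5]
width: 0.485
```

```bash
python3 -c "
from h import *
snap('scene',9)
crop('scene',9,200,180,300,290,6,'c15')
go(668.8,-207,77,.323)"
```

```text
t 30.65 pos [ 669.6 -207.9  139.1] rpy [ 3.14e+00 -2.00e-03  3.24e-01] F [-0.4  0.9  0.7] w 45.2 
slide [-0.0006, -0.0012, 0.0621] rot [0.0015, -0.0021, 0.001] rows 1.5
```

View pics/c15.png

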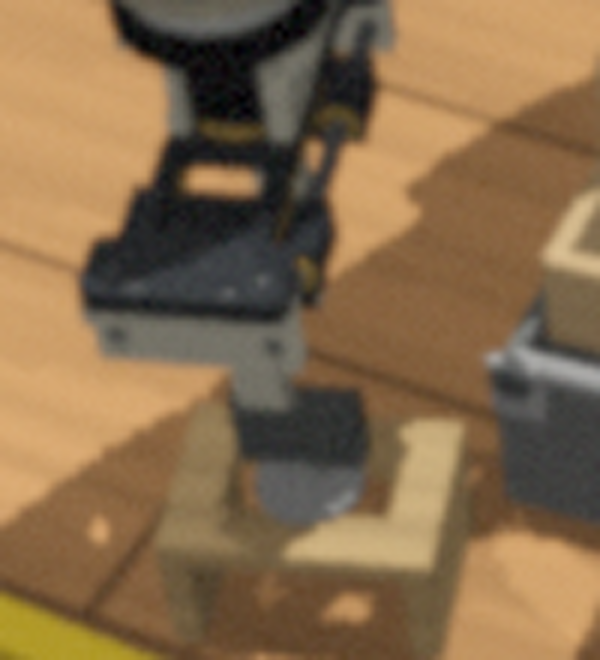

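{"fn": "servo_tool", "kwargs": {
  "slide": [
    [-0.0005,-0.001,0.02],
    [-0.0005,-0.001,0.04],
    [-0.0005,-0.001,0.055],
    [-0.0005,-0.001,0.062],
    [-0.0005,-0.001,0.062],
    [-0.0005,-0.001,0.062]
  ],
  "delta_rot": [
    [0,0,0],
    [0,0,0],
    [0,0,0],
    [0,0,0],
    [0,0,0],
    [0,0,0]
  ],
  "gripper": [0.045,0.045,0.045,0.045,0.045,0.045]
}}

```text
t: 31.15
ee_pos: [669.1, -207.7, 76.6]
orientation: [3.14, -0.002, 0.323]
contact_force: [0.4, 0.8, 0.2]
width: 0.484
```

{"fn": "servo_tool", "kwargs": {
  "slide": [
    [0,0,0],
    [0,0,0],
    [0,0,0],
    [0,0,0],
    [0,0,0],
    [0,0,0],
    [0,0,0]
  ],
  "delta_rot": [
    [0,0,0],
    [0,0,0],
    [0,0,0],
    [0,0,0],
    [0,0,0],
    [0,0,0],
    [0,0,0]
  ],
  "gripper": [0.008,0.008,0.008,0.008,0.008,0.008,0.008],
  "newtons": 40
}}

```text
t: 31.73
ee_pos: [668.4, -207.5, 75.0]
orientation: [3.141, -0.0, 0.323]
contact_force: [-0.1, -0.3, 2.4]
width: 0.149
```

```bash
python3 -c "
from h import *
snap('scene',10)
crop('scene',10,200,180,300,290,6,'c16')
go(668.8,-207,200,.323)"
```

```text
t 31.78 pos [ 668.4 -207.5   75. ] rpy [ 3.141e+00 -1.000e-03  3.230e-01] F [-0.8  0.3  2.4] w 13.9 
slide [0.0006, -0.0003, -0.125] rot [0.0003, -0.0005, 0.0004] rows 3.0
```

View pics/c16.png

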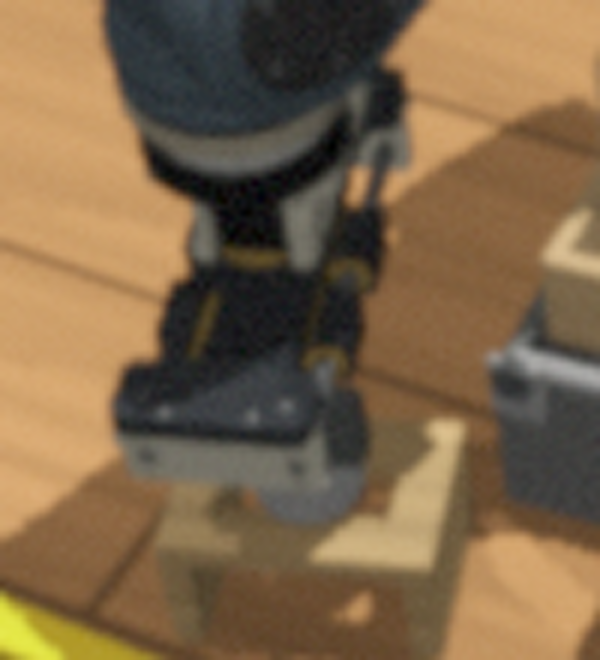

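{"fn": "servo_tool", "kwargs": {
  "slide": [
    [0,0,-0.015],
    [0,0,-0.035],
    [0,0,-0.06],
    [0,0,-0.085],
    [0,0,-0.11],
    [0,0,-0.13],
    [0,0,-0.13],
    [0,0,-0.13]
  ],
  "delta_rot": [
    [0,0,0],
    [0,0,0],
    [0,0,0],
    [0,0,0],
    [0,0,0],
    [0,0,0],
    [0,0,0],
    [0,0,0]
  ],
  "gripper": [0.008,0.008,0.008,0.008,0.008,0.008,0.008,0.008]
}}

```text
t: 32.45
ee_pos: [668.4, -207.6, 205.8]
orientation: [3.14, -0.001, 0.323]
contact_force: [0.5, -0.4, -1.5]
width: 0.149
```

```bash
python3 -c "
from h import *
go(620.5,-26.8,195,.084)"
```

```text
t 32.45 pos [ 668.4 -207.6  205.8] rpy [ 3.14e+00 -1.00e-03  3.23e-01] F [ 0.5 -0.4 -1.5] w 13.9 
slide [0.012, -0.1866, 0.0106] rot [0.0009, -0.0016, 0.2393] rows 4.5
```

{"fn": "servo_tool", "kwargs": {
  "slide": [
    [0.001,-0.025,0],
    [0.003,-0.055,0],
    [0.006,-0.09,0],
    [0.009,-0.125,0],
    [0.011,-0.16,0.004],
    [0.012,-0.18,0.008],
    [0.012,-0.1865,0.011],
    [0.012,-0.1865,0.011]
  ],
  "delta_rot": [
    [0,-0.001,0.05],
    [0,-0.001,0.1],
    [0,-0.001,0.15],
    [0,-0.001,0.2],
    [0,-0.001,0.239],
    [0,-0.001,0.239],
    [0,-0.001,0.239],
    [0,-0.001,0.239]
  ],
  "gripper": [0.008,0.008,0.008,0.008,0.008,0.008,0.008,0.008]
}}

```text
t: 33.12
ee_pos: [619.2, -25.5, 191.9]
orientation: [-3.141, 0.004, 0.086]
contact_force: [-0.8, -0.8, -1.4]
width: 0.154
```

{"fn": "servo_tool", "kwargs": {
  "slide": [
    [0,0,0.01],
    [0,0,0.02],
    [0,0,0.025],
    [0,0,0.025],
    [0,0,0.025]
  ],
  "delta_rot": [
    [0,0,0],
    [0,0,0],
    [0,0,0],
    [0,0,0],
    [0,0,0]
  ],
  "gripper": [0.008,0.008,0.008,0.008,0.008]
}}

```text
t: 33.53
ee_pos: [620.2, -27.6, 168.1]
orientation: [-3.142, 0.002, 0.083]
contact_force: [-0.1, -0.6, -1.4]
width: 0.148
```

```bash
cat >> h.py <<'E'
def ov2(n,tag,box,s,traypos,out,key,dk=(0,0)):
    # key = origin (camera frame) x,y,z,yaw ; draws collar, head, handle
    u0,v0,u1,v1=box
    img=cv2.resize(cv2.cvtColor(np.load(f'{n}{tag}rgb.npy')[v0:v1,u0:u1],cv2.COLOR_RGB2BGR),None,fx=s,fy=s,interpolation=cv2.INTER_CUBIC)
    def poly(w,col):
        u=proj(n,w);u=(u-[u0,v0]+.5)*s-.5;cv2.polylines(img,[u.round().astype(int)],True,col,1)
    o=np.array(traypos,float)
    q=lambda x0,x1,y0,y1,z:np.array([[x0,y0,z],[x1,y0,z],[x1,y1,z],[x0,y1,z]],float)
    for a in(q(85,165,-50,50,8),q(120,140,-30,30,8)): poly(c2w(a+o),(0,0,255))
    x,y,z,yaw=key;t=np.linspace(0,6.28,40);Rz=R.from_euler('z',yaw)
    poly(Rz.apply(q(-7,7,-26,26,54))+[x,y,z],(0,255,0));poly(Rz.apply(q(-7,7,-26,26,18))+[x,y,z],(0,255,0))
    poly(Rz.apply(q(-6,6,-25,25,-30))+[x,y,z],(0,255,255));poly(Rz.apply(q(-6,6,-25,25,-40))+[x,y,z],(0,255,255))
    poly(np.stack([22*np.cos(t)+x,22*np.sin(t)+y,0*t+z],1),(255,255,0))
    cv2.imwrite(f'pics/{out}.png',img)
E
python3 -c "
from h import *
snap('top',11);snap('scene',11)
o=robot.observe()['ee_pos'];k=(o[0]+2.5,o[1]-2,o[2]-15,.084);print(k)
ov2('scene',11,(280,170,380,280),7,(0,0,91),'o4',k)
ov2('top',11,(260,170,360,270),7,(0,0,91),'o5',k)
go(620.5,-26.8,195,.084)"
```

```text
(np.float64(623.0802202100496), np.float64(-29.2738324259414), np.float64(153.89762751059928), 0.084)
t 33.63 pos [620.6 -27.3 168.9] rpy [3.141e+00 1.000e-03 8.400e-02] F [-0.7 -0.2 -1.5] w 13.7 
slide [-0.0001, -0.0005, -0.0261] rot [0.0002, 0.0005, -0.0002] rows 0.6
```

View pics/o4.png

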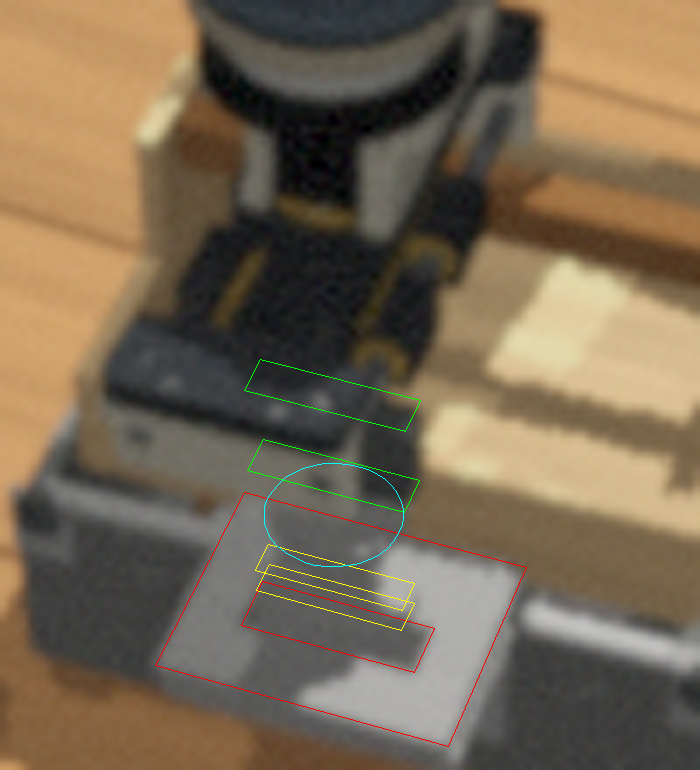

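View pics/o5.png

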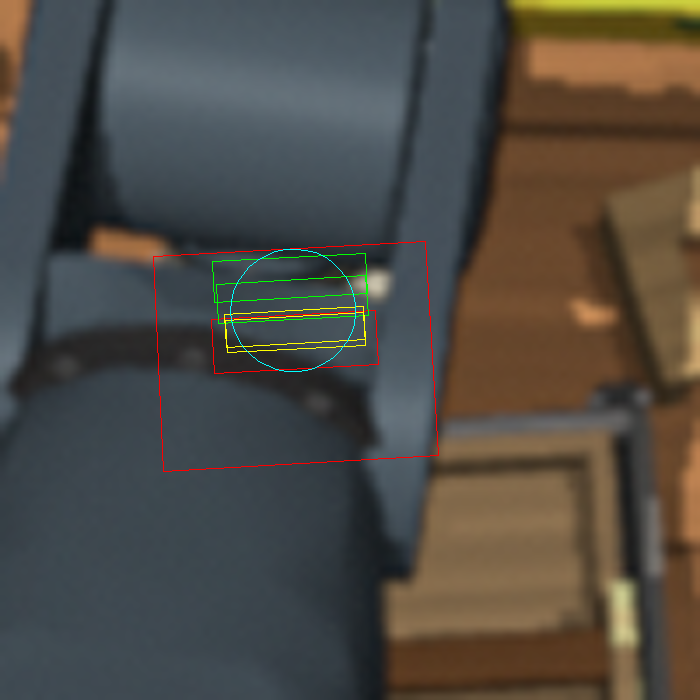

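```bash
python3 -c "
from h import *
p=np.load('scene11rgb.npy')[225:270,305:350,::-1]
p=cv2.resize(p,None,fx=14,fy=14,interpolation=cv2.INTER_CUBIC)
p=np.clip((p.astype(float)-30)*2.2,0,255).astype(np.uint8)
cv2.imwrite('pics/c17.png',p)
o=(623.1,-29.3,153.9);print([((proj('scene',np.array(o)+d)-[305,225]+.5)*14).round() for d in([-2,22,0],[2,-22,0],[22,0,0],[0,25,-40],[0,-25,-40])])
"
```

```text
[array([450., 293.]), array([186., 225.]), array([258., 354.]), array([461., 473.]), array([180., 377.])]
```

View pics/c17.png

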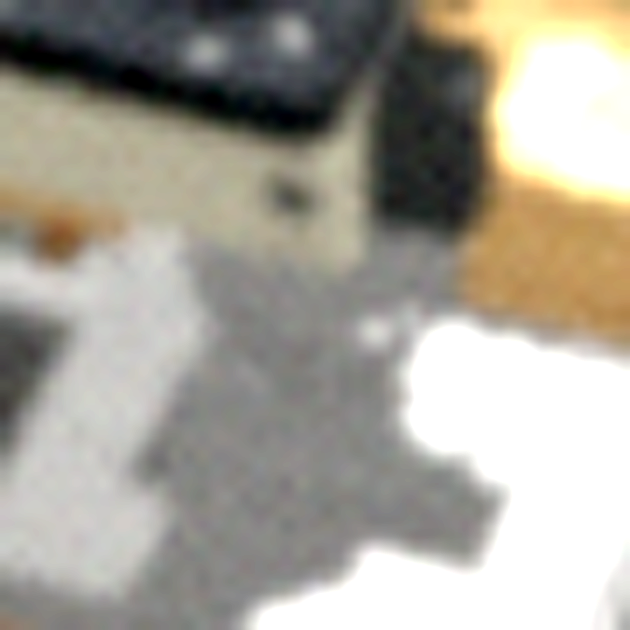

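{"fn": "servo_tool", "kwargs": {
  "slide": [
    [-0.0005,-0.0005,0.005],
    [-0.0005,-0.0005,0.01],
    [-0.0005,-0.0005,0.015],
    [-0.0005,-0.0005,0.019],
    [-0.0005,-0.0005,0.022],
    [-0.0005,-0.0005,0.024],
    [-0.0005,-0.0005,0.024],
    [-0.0005,-0.0005,0.024]
  ],
  "delta_rot": [
    [0,0,0],
    [0,0,0],
    [0,0,0],
    [0,0,0],
    [0,0,0],
    [0,0,0],
    [0,0,0],
    [0,0,0]
  ],
  "gripper": [0.008,0.008,0.008,0.008,0.008,0.008,0.008,0.008]
}}

```text
t: 34.3
ee_pos: [619.8, -26.4, 144.7]
orientation: [3.141, 0.001, 0.084]
contact_force: [-1.1, 1.0, -1.1]
width: 0.15
```

```bash
python3 -c "
from h import *
go(620,-26.8,115,.084)"
```

```text
t 34.3 pos [619.8 -26.4 144.7] rpy [3.141e+00 1.000e-03 8.400e-02] F [-1.1  1.  -1.1] w 14.0 
slide [0.0002, 0.0004, 0.0297] rot [0.0001, 0.0008, 0.0004] rows 0.7
```

Bottom is already ~9 mm into the slot with no force. Continue.

{"fn": "servo_tool", "kwargs": {
  "slide": [
    [0,0.0005,0.005],
    [0,0.0005,0.01],
    [0,0.0005,0.015],
    [0,0.0005,0.02],
    [0,0.0005,0.024],
    [0,0.0005,0.0265],
    [0,0.0005,0.0265],
    [0,0.0005,0.0265]
  ],
  "delta_rot": [
    [0,0,0],
    [0,0,0],
    [0,0,0],
    [0,0,0],
    [0,0,0],
    [0,0,0],
    [0,0,0],
    [0,0,0]
  ],
  "gripper": [0.008,0.008,0.008,0.008,0.008,0.008,0.008,0.008]
}}

```text
t: 34.97
ee_pos: [619.8, -26.9, 118.1]
orientation: [-3.142, 0.001, 0.084]
contact_force: [-0.9, -0.1, -0.8]
width: 0.147
```

{"fn": "servo_tool", "kwargs": {
  "slide": [
    [0,0,0.0015],
    [0,0,0.003],
    [0,0,0.004],
    [0,0,0.004]
  ],
  "delta_rot": [
    [0,0,0],
    [0,0,0],
    [0,0,0],
    [0,0,0]
  ],
  "gripper": [0.008,0.008,0.008,0.008]
}}

```text
t: 35.3
ee_pos: [619.8, -26.9, 114.1]
orientation: [3.142, 0.001, 0.084]
contact_force: [-0.2, 0.6, -1.7]
width: 0.15
```

```bash
python3 -c "
from h import *
snap('scene',12);crop('scene',12,270,180,400,280,6,'c18')
go(620,-26.8,114,.084)"
```

```text
t 35.35 pos [619.8 -26.8 114.2] rpy [3.142e+00 1.000e-03 8.400e-02] F [ 0.4 -0.1 -0.1] w 13.9 
slide [0.0002, -0.0, 0.0002] rot [0.0, 0.0009, 0.0004] rows 0.0
```

View pics/c18.png

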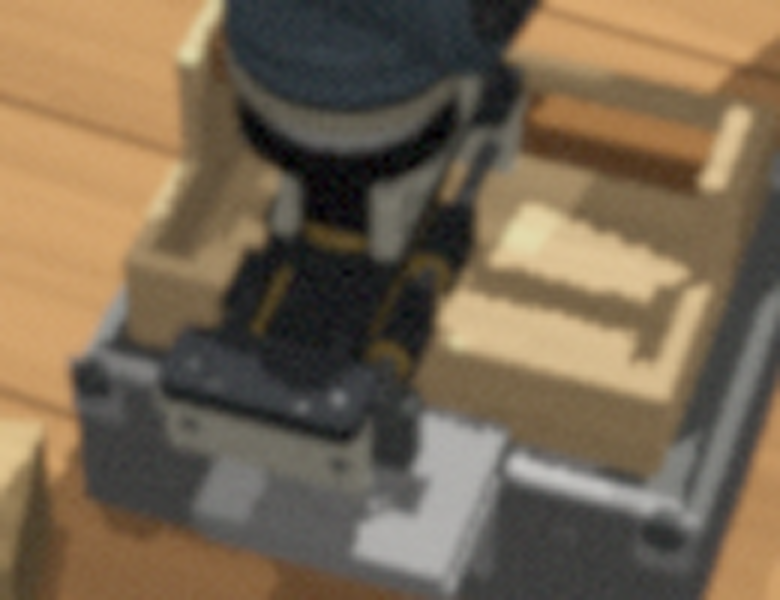

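{"fn": "servo_tool", "kwargs": {
  "slide": [
    [0,0,0.001],
    [0,0,0.0015],
    [0,0,0.0015],
    [0,0,0.0015]
  ],
  "delta_rot": [
    [0,0,0],
    [0,0,0],
    [0,0,0],
    [0,0,0]
  ],
  "gripper": [0.008,0.008,0.008,0.008]
}}

```text
t: 35.68
ee_pos: [620.0, -26.9, 113.6]
orientation: [3.141, 0.0, 0.084]
contact_force: [-1.5, 0.7, 5.9]
width: 0.153
```

{"fn": "servo_tool", "kwargs": {
  "slide": [
    [0,0,-0.0005],
    [0,0,-0.0005],
    [0,0,-0.0005],
    [0,0,-0.0005],
    [0,0,-0.0005],
    [0,0,-0.0005],
    [0,0,-0.0005],
    [0,0,-0.0005]
  ],
  "delta_rot": [
    [0,0,0.08],
    [0,0,0.18],
    [0,0,0.28],
    [0,0,0.38],
    [0,0,0.48],
    [0,0,0.58],
    [0,0,0.68],
    [0,0,0.78]
  ],
  "gripper": [0.008,0.008,0.008,0.008,0.008,0.008,0.008,0.008]
}}

```text
t: 36.35
ee_pos: [620.3, -27.0, 113.8]
orientation: [3.142, -0.001, -0.701]
contact_force: [-0.3, 0.3, 3.9]
width: 0.151
```

```bash
python3 -c "
from h import *
print(robot.observe()['moment'])
go(620,-26.8,113.8,.084-np.pi/2)"
```

```text
[-0.16092137  0.19476367  0.04239588]
t 36.35 pos [620.3 -27.  113.8] rpy [ 3.142e+00 -1.000e-03 -7.010e-01] F [-0.3  0.3  3.9] w 14.0 
slide [-0.0003, 0.0, 0.0] rot [-0.0002, -0.0006, 0.7863] rows 6.3
```

{"fn": "servo_tool", "kwargs": {
  "slide": [
    [0,0,0],
    [0,0,0],
    [0,0,0],
    [0,0,0],
    [0,0,0],
    [0,0,0],
    [0,0,0],
    [0,0,0]
  ],
  "delta_rot": [
    [0,0,0.1],
    [0,0,0.2],
    [0,0,0.3],
    [0,0,0.4],
    [0,0,0.5],
    [0,0,0.6],
    [0,0,0.7],
    [0,0,0.785]
  ],
  "gripper": [0.008,0.008,0.008,0.008,0.008,0.008,0.008,0.008]
}}

```text
t: 37.02
ee_pos: [620.3, -26.9, 113.8]
orientation: [-3.141, -0.0, -1.486]
contact_force: [0.6, -0.1, 2.1]
width: 0.15
```

{"fn": "servo_tool", "kwargs": {
  "slide": [
    [0,0,0],
    [0,0,0],
    [0,0,0]
  ],
  "delta_rot": [
    [0,0,0],
    [0,0,0],
    [0,0,0]
  ],
  "gripper": [0.008,0.008,0.008]
}}

```text
t: 37.27
ee_pos: [620.3, -26.9, 113.7]
orientation: [-3.141, -0.0, -1.478]
contact_force: [0.8, 0.5, 4.3]
width: 0.15
```

```bash
python3 -c "
from h import *
print(robot.observe()['moment'])
go(620,-26.8,113.8,.084-np.pi/2)"
```

```text
[-0.02674703  0.0568032  -0.04068481]
t 37.27 pos [620.3 -26.9 113.7] rpy [-3.141 -0.    -1.478] F [0.8 0.5 4.3] w 13.9 
slide [-0.0001, 0.0003, -0.0001] rot [-0.0004, -0.0003, 0.0089] rows 0.1
```

Now release and lift away.

{"fn": "servo_tool", "kwargs": {
  "slide": [
    [0,0,0],
    [0,0,0],
    [0,0,0],
    [0,0,0],
    [0,0,0],
    [0,0,-0.02],
    [0,0,-0.05],
    [0,0,-0.09]
  ],
  "delta_rot": [
    [0,0,0.009],
    [0,0,0.009],
    [0,0,0.009],
    [0,0,0.009],
    [0,0,0.009],
    [0,0,0.009],
    [0,0,0.009],
    [0,0,0.009]
  ],
  "gripper": [0.008,0.008,0.04,0.04,0.04,0.04,0.04,0.04]
}}

```text
t: 37.93
ee_pos: [618.2, -26.7, 201.5]
orientation: [3.135, 0.001, -1.489]
contact_force: [0.5, 0.3, -0.7]
width: 0.424
```

{"fn": "servo_tool", "kwargs": {
  "slide": [
    [0,0,-0.04],
    [0,0,-0.08],
    [-0.1,0,-0.1],
    [-0.3,0,-0.1],
    [-0.3,0,-0.1],
    [-0.3,0,-0.1],
    [-0.3,0,-0.1],
    [-0.3,0,-0.1]
  ],
  "delta_rot": [
    [0,0,0],
    [0,0,0],
    [0,0,0],
    [0,0,0],
    [0,0,0],
    [0,0,0],
    [0,0,0],
    [0,0,0]
  ],
  "gripper": [0.04,0.04,0.04,0.04,0.04,0.04,0.04,0.04]
}}

```text
t: 38.6
ee_pos: [599.0, 223.2, 300.6]
orientation: [3.14, -0.0, -1.489]
contact_force: [0.8, 0.1, -1.4]
width: 0.433
```

{"fn": "servo_tool", "kwargs": {
  "slide": [
    [-0.1,0,0],
    [-0.1,0,0],
    [-0.1,0,0],
    [-0.1,0,0],
    [-0.1,0,0],
    [-0.1,0,0]
  ],
  "delta_rot": [
    [0,0,0],
    [0,0,0],
    [0,0,0],
    [0,0,0],
    [0,0,0],
    [0,0,0]
  ],
  "gripper": [0.04,0.04,0.04,0.04,0.04,0.04]
}}

```text
t: 39.1
ee_pos: [591.9, 319.7, 300.6]
orientation: [3.14, -0.001, -1.49]
contact_force: [0.4, -0.1, -0.5]
width: 0.429
```

```bash
python3 -c "
from h import *
snap('scene',13);snap('top',13)
k=(*c2w([130,0,99]),.084+np.pi/2)
ov2('scene',13,(260,180,400,290),5.5,(0,0,91),'o6',k)
overlay('top',13,(220,180,400,320),4,(0,0,91),'o7',k)
P=ht('top',13,255,235,350,305,120,160);print(rect(P),np.median(P[:,2]))
"
```

```text
(array([484.4, -24.6]), array([163.6, 214.5]), 1.4) 136.51447578715556
```

View pics/o6.png

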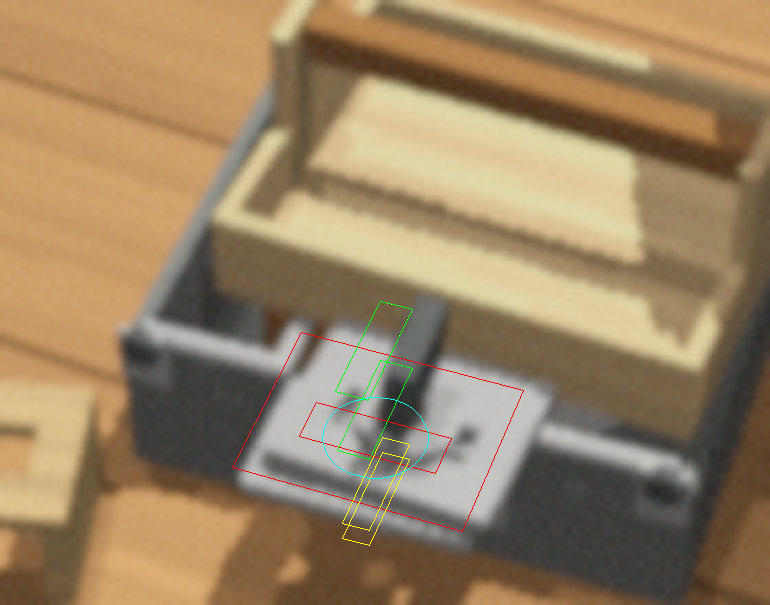

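View pics/o7.png

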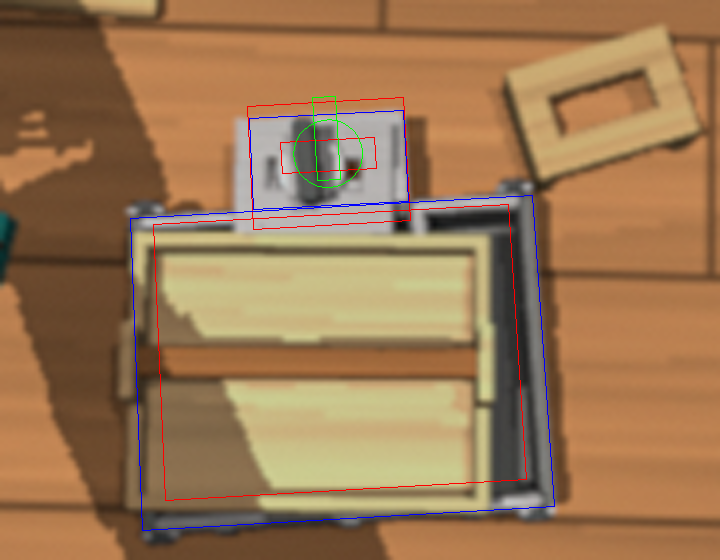

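View pics/scene13.png

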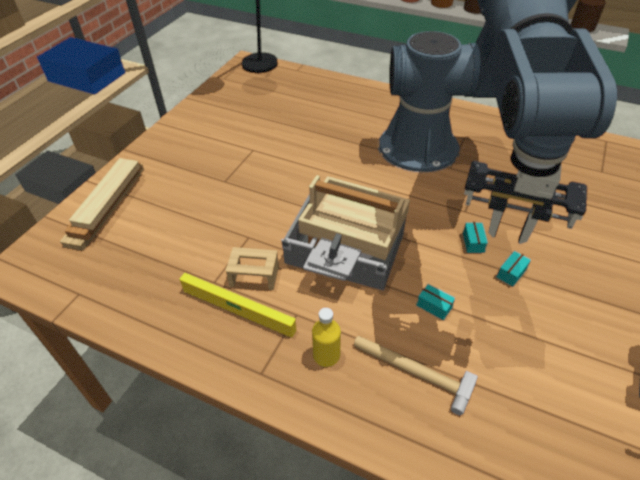

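```bash
python3 - <<'E'
from h import *
print(robot.observe()['contact_force'],robot.observe()['t'])
snap('top',14);crop('top',14,240,190,360,320,6,'c19');crop('scene',13,280,180,420,290,5.5,'c20')
P=ht('top',14,230,200,380,325,128,146);c,s,a=rect(P);print(c,s,a,len(P))
Q=P
# plane of rim
A=np.c_[Q[:,:2],np.ones(len(Q))];k=np.linalg.lstsq(A,Q[:,2],rcond=None)[0];print("plane",k, (A@k-Q[:,2]).std())
E
```

```text
[-0.20095684 -0.42641721 -0.06160954] 39.2
[511.4 -20.9] [231.8 218.3] 1.1 966
plane [ 5.21396514e-04 -1.27773580e-03  1.36498671e+02] 3.132399978621092
```

View pics/c19.png

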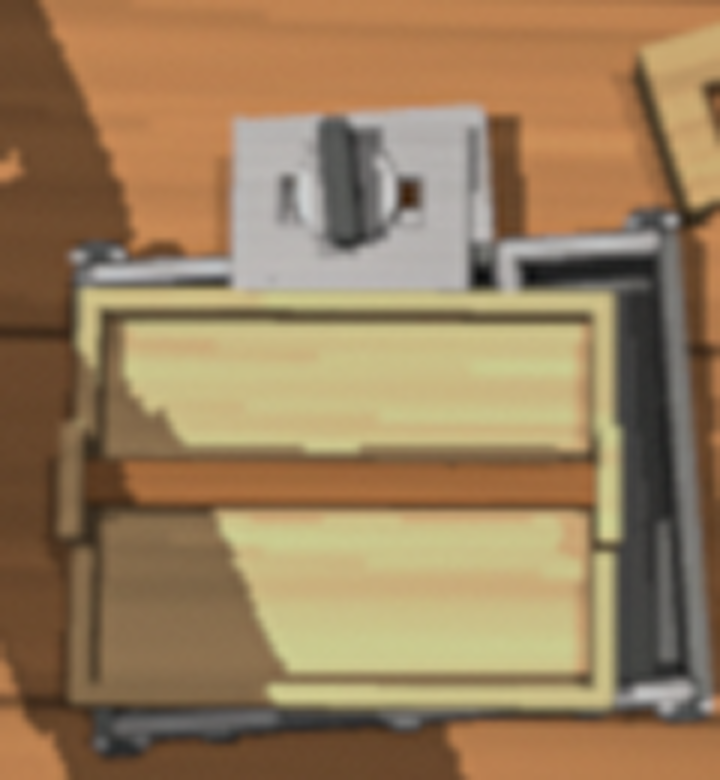

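View pics/c20.png

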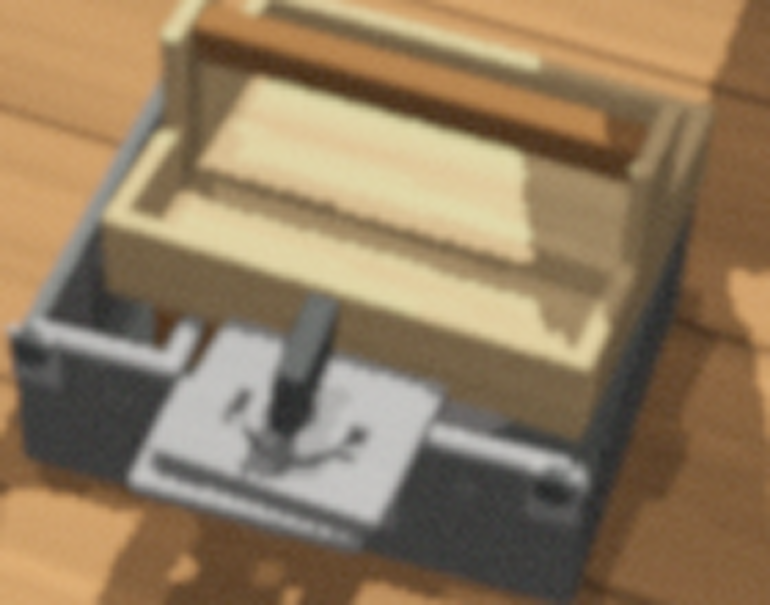

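```bash
python3 - <<'E'
from h import *
m=lambda x,y,z:ray("top",(x+.5)/6-.5+240,(y+.5)/6-.5+190,z)
p=np.array([m(80,290,136),m(612,291,136),m(612,708,136),m(70,705,136)]);print(p.round(1),p.mean(0))
for i,j in((0,1),(3,2)):
  v=p[i]-p[j];print(np.linalg.norm(v),np.arctan2(-v[0],v[1]))
for i,j in((0,3),(1,2)):
  v=p[i]-p[j];print(np.linalg.norm(v),np.arctan2(v[1],v[0]))
b=np.array([m(85,482,188),m(596,482,188)]);print("bar",b.mean(0))
k=np.array([m(335,117,153),m(350,245,153),m(322,118,153),m(360,243,153)]);print("key",k[:2].mean(0),np.arctan2(*(k[0]-k[1])[1::-1]))
t=np.array([m(235,118,99),m(468,116,99)]);print("tongue",t)
cr=R.from_euler('z',-.084);print(cr.apply(p.mean(0)-CC),cr.apply(k[:2].mean(0)-CC))
E
```

```text
[[ 562.7   89.4  136. ]
 [ 568.1 -130.1  136. ]
 [ 397.  -133.3  136. ]
 [ 392.6   86.   136. ]] [480.10048285 -22.01639609 136.        ]
219.571873762197 0.02465577079852688
219.30130903357667 0.020344947784437285
170.12605699103443 0.02020372901885544
171.07283799257047 0.018634859286441954
bar [480.44035782 -22.32848094 188.        ]
key [608.12225543 -18.01246532 153.        ] 0.14591366449698195
tongue [[644.79633846  30.65462297  99.        ]
 [648.34316461 -68.81599407  99.        ]]
[-11.38713817  18.50424365 136.        ] [116.51917391  11.75286999 153.        ]
```

```bash
python3 -c "
from h import *
go(477.8,-20.3,260,.021)"
```

```text
t 39.25 pos [592.1 319.5 301. ] rpy [ 3.141 -0.    -1.491] F [-0.  -0.1  0.7] w 39.8 
slide [0.3296, 0.1409, 0.0412] rot [0.0008, 0.0004, -1.5123] rows 12.1
```

{"fn": "servo_tool", "kwargs": {
  "slide": [
    [0.329,0.141,0.0],
    [0.329,0.141,0.0],
    [0.329,0.141,0.04],
    [0.329,0.141,0.04],
    [0.329,0.141,0.04],
    [0.329,0.141,0.04],
    [0.329,0.141,0.04],
    [0.329,0.141,0.04]
  ],
  "delta_rot": [
    [0,0,-1.51],
    [0,0,-1.51],
    [0,0,-1.51],
    [0,0,-1.51],
    [0,0,-1.51],
    [0,0,-1.51],
    [0,0,-1.51],
    [0,0,-1.51]
  ],
  "gripper": [0.05,0.05,0.05,0.05,0.05,0.05,0.05,0.05]
}}

```text
t: 39.92
ee_pos: [489.5, 16.6, 266.9]
orientation: [3.141, -0.0, -0.523]
contact_force: [0.4, 0.4, -0.1]
width: 0.536
```

{"fn": "servo_tool", "kwargs": {
  "slide": [
    [0,0,0]
  ],
  "delta_rot": [
    [0,0,0]
  ],
  "gripper": [0.05]
}}

```text
t: 40.0
ee_pos: [488.5, 13.9, 266.3]
orientation: [3.139, 0.001, -0.521]
contact_force: [0.1, 0.2, -0.1]
width: 0.537
```

```bash
python3 -c "
from h import *
go(477.8,-20.3,230,.021)"
```

```text
t 40.0 pos [488.5  13.9 266.3] rpy [ 3.139e+00  1.000e-03 -5.210e-01] F [ 0.1  0.2 -0.1] w 49.9 
slide [0.0079, 0.0349, 0.0363] rot [0.0019, 0.0018, -0.5424] rows 4.3
```

{"fn": "servo_tool", "kwargs": {
  "slide": [
    [0.008,0.035,0.01],
    [0.008,0.035,0.02],
    [0.008,0.035,0.036],
    [0.008,0.035,0.036],
    [0.008,0.035,0.036],
    [0.008,0.035,0.036],
    [0.008,0.035,0.036],
    [0.008,0.035,0.036]
  ],
  "delta_rot": [
    [0.002,0.002,-0.542],
    [0.002,0.002,-0.542],
    [0.002,0.002,-0.542],
    [0.002,0.002,-0.542],
    [0.002,0.002,-0.542],
    [0.002,0.002,-0.542],
    [0.002,0.002,-0.542],
    [0.002,0.002,-0.542]
  ],
  "gripper": [0.05,0.05,0.05,0.05,0.05,0.05,0.05,0.05]
}}

```text
t: 40.67
ee_pos: [480.0, -15.5, 231.1]
orientation: [-3.14, -0.002, 0.012]
contact_force: [-0.2, 0.1, -0.5]
width: 0.534
```

```bash
python3 -c "
from h import *
snap('scene',15);crop('scene',15,280,150,420,290,5,'c21')
go(477.8,-20.3,158,.021)"
```

```text
t 40.72 pos [480.  -15.4 231. ] rpy [-3.14e+00 -2.00e-03  1.20e-02] F [-0.  -0.3  0.2] w 50.2 
slide [-0.0024, 0.005, 0.073] rot [-0.0012, -0.002, -0.0086] rows 1.8
```

View pics/c21.png

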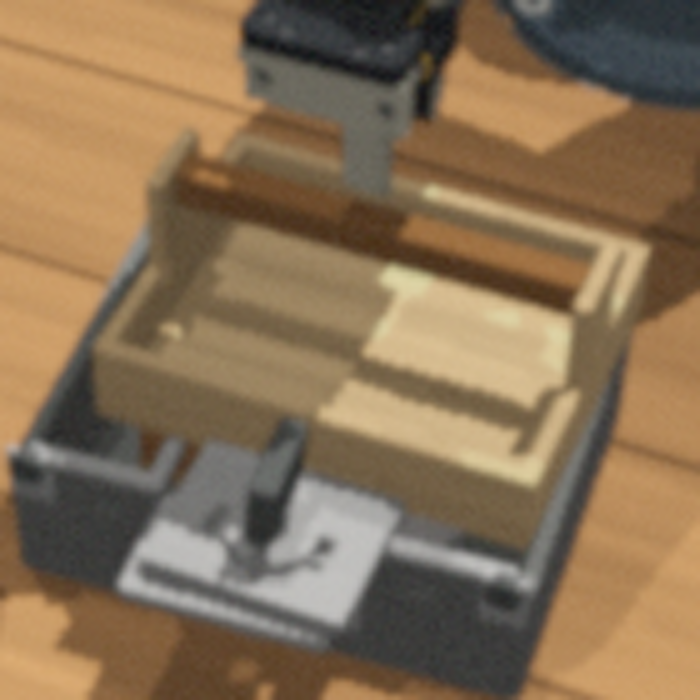

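{"fn": "servo_tool", "kwargs": {
  "slide": [
    [-0.0025,0.005,0.01],
    [-0.0025,0.005,0.04],
    [-0.0025,0.005,0.06],
    [-0.0025,0.005,0.072],
    [-0.0025,0.005,0.072],
    [-0.0025,0.005,0.072]
  ],
  "delta_rot": [
    [0,-0.002,-0.009],
    [0,-0.002,-0.009],
    [0,-0.002,-0.009],
    [0,-0.002,-0.009],
    [0,-0.002,-0.009],
    [0,-0.002,-0.009]
  ],
  "gripper": [0.05,0.05,0.05,0.05,0.05,0.05],
  "newtons": 50
}}

```text
t: 41.22
ee_pos: [477.2, -20.4, 158.3]
orientation: [-3.14, 0.002, 0.023]
contact_force: [0.4, -0.7, 0.4]
width: 0.541
```

{"fn": "servo_tool", "kwargs": {
  "slide": [
    [0,0,0],
    [0,0,0],
    [0,0,0],
    [0,0,0],
    [0,0,0],
    [0,0,0],
    [0,0,0],
    [0,0,0]
  ],
  "delta_rot": [
    [0,0,0],
    [0,0,0],
    [0,0,0],
    [0,0,0],
    [0,0,0],
    [0,0,0],
    [0,0,0],
    [0,0,0]
  ],
  "gripper": [0.01,0.01,0.01,0.01,0.01,0.01,0.01,0.01]
}}

```text
t: 41.88
ee_pos: [477.9, -20.3, 159.1]
orientation: [-3.14, -0.0, 0.023]
contact_force: [1.0, -0.2, 2.3]
width: 0.187
```

```bash
python3 -c "
from h import *
go(490.2,-37.7,160.5,.084)"
```

```text
t 41.88 pos [477.9 -20.3 159.1] rpy [-3.14  -0.     0.023] F [ 1.  -0.2  2.3] w 17.4 
slide [0.0118, 0.0177, -0.0014] rot [-0.0011, -0.0005, -0.0605] rows 0.5
```

{"fn": "servo_tool", "kwargs": {
  "slide": [
    [0,0,-0.0015],
    [0,0,-0.0025],
    [0,0,-0.0025]
  ],
  "delta_rot": [
    [0,0,0],
    [0,0,0],
    [0,0,0]
  ],
  "gripper": [0.01,0.01,0.01]
}}

```text
t: 42.13
ee_pos: [477.4, -20.2, 161.0]
orientation: [-3.14, 0.001, 0.024]
contact_force: [4.0, 0.7, -8.4]
width: 0.191
```

{"fn": "servo_tool", "kwargs": {
  "slide": [
    [0.002,0.001,0],
    [0.004,0.003,0],
    [0.0055,0.005,0],
    [0.006,0.007,0],
    [0.006,0.009,0],
    [0.006,0.009,0]
  ],
  "delta_rot": [
    [0,0,-0.005],
    [0,0,-0.012],
    [0,0,-0.02],
    [0,0,-0.025],
    [0,0,-0.03],
    [0,0,-0.03]
  ],
  "gripper": [0.01,0.01,0.01,0.01,0.01,0.01]
}}

```text
t: 42.63
ee_pos: [483.6, -29.5, 161.1]
orientation: [-3.14, 0.001, 0.054]
contact_force: [0.2, 0.2, -7.0]
width: 0.187
```

```bash
python3 -c "
from h import *
print(robot.observe()['moment'])
snap('scene',16);crop('scene',16,280,150,420,290,5,'c22')
go(490.2,-37.7,161,.084)"
```

```text
[-0.02012544  0.29446975  0.03317323]
t 42.68 pos [483.6 -29.3 161.2] rpy [-3.14e+00  1.00e-03  5.30e-02] F [ 0.5 -0.  -6.9] w 17.6 
slide [0.0061, 0.0087, 0.0002] rot [-0.0013, 0.0008, -0.0306] rows 0.3
```

View pics/c22.png

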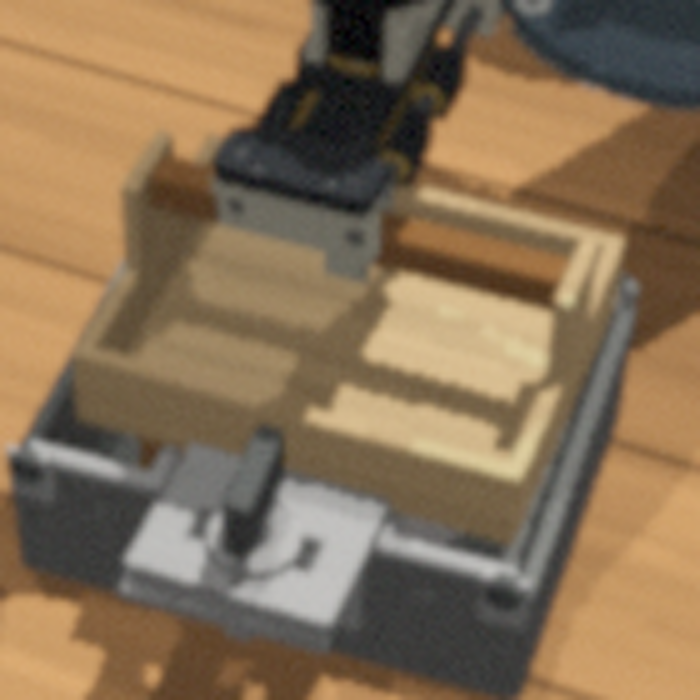

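{"fn": "servo_tool", "kwargs": {
  "slide": [
    [0.002,0.002,0],
    [0.0035,0.004,0],
    [0.005,0.006,0],
    [0.006,0.008,0],
    [0.006,0.0087,0],
    [0.006,0.0087,0],
    [0.006,0.0087,0]
  ],
  "delta_rot": [
    [0,0,-0.006],
    [0,0,-0.012],
    [0,0,-0.02],
    [0,0,-0.027],
    [0,0,-0.031],
    [0,0,-0.031],
    [0,0,-0.031]
  ],
  "gripper": [0.01,0.01,0.01,0.01,0.01,0.01,0.01]
}}

```text
t: 43.27
ee_pos: [490.2, -37.5, 161.2]
orientation: [-3.14, 0.0, 0.085]
contact_force: [-0.1, -0.3, -6.0]
width: 0.191
```

```bash
python3 -c "
from h import *
snap('scene',17);snap('top',17)
overlay('scene',17,(270,160,420,290),5,(0,0,93.5),'o8',(*c2w([130,0,101.5]),.084+np.pi/2))
overlay('top',17,(230,180,390,320),5,(0,0,93.5),'o9',(*c2w([130,0,101.5]),.084+np.pi/2))
go(490.2,-37.7,161,.084)"
```

```text
t 43.37 pos [490.2 -37.4 161.3] rpy [-3.14   0.     0.085] F [ 0.6 -0.3 -6.3] w 17.9 
slide [-0.0, 0.0003, 0.0003] rot [-0.0013, 0.0004, 0.0006] rows 0.0
```

View pics/o8.png

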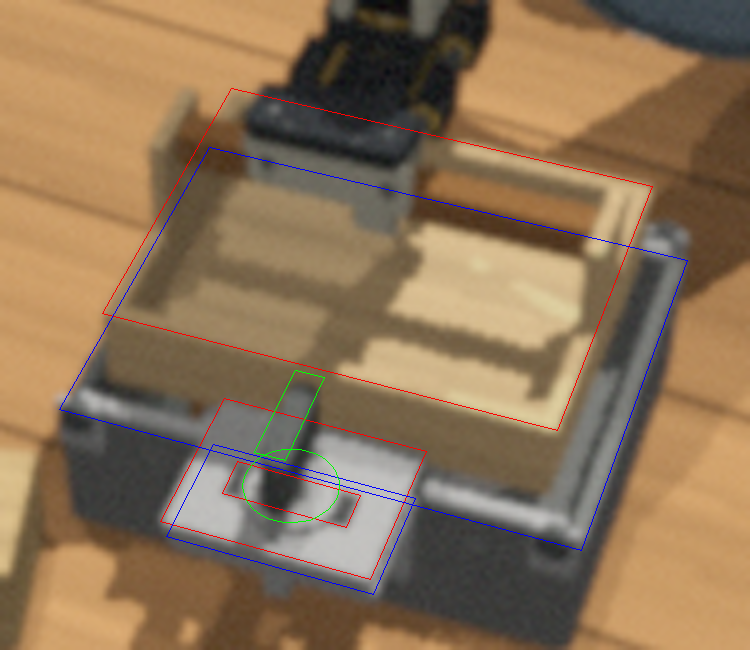

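View pics/o9.png

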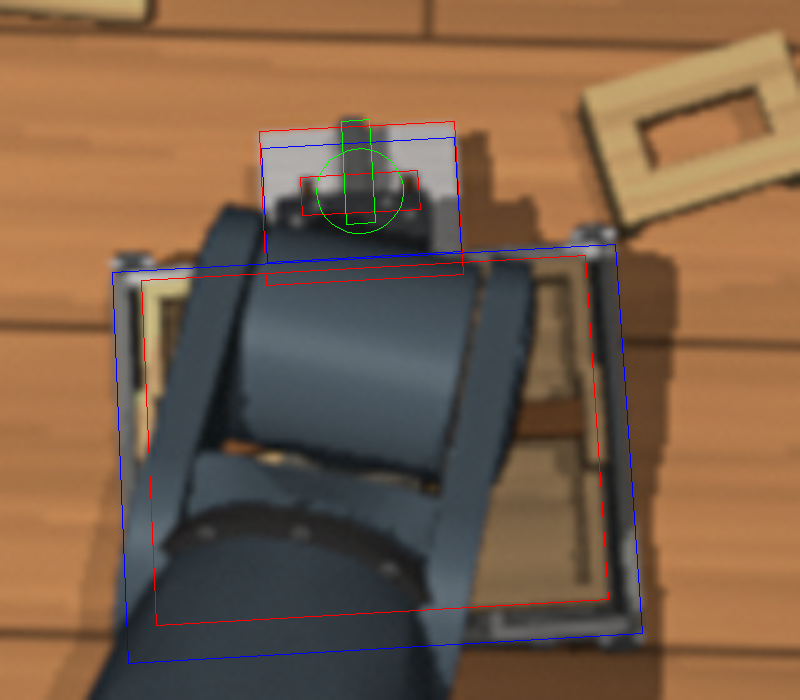

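{"fn": "servo_tool", "kwargs": {
  "slide": [
    [0,0,0.001],
    [0,0,0.002],
    [0,0,0.003],
    [0,0,0.003],
    [0,0,0.003]
  ],
  "delta_rot": [
    [0,0,0],
    [0,0,0],
    [0,0,0],
    [0,0,0],
    [0,0,0]
  ],
  "gripper": [0.01,0.01,0.01,0.01,0.01]
}}

```text
t: 43.78
ee_pos: [490.2, -37.5, 159.1]
orientation: [-3.14, 0.0, 0.085]
contact_force: [-6.1, 0.5, 5.7]
width: 0.192
```

{"fn": "servo_tool", "kwargs": {
  "slide": [
    [0,0,0],
    [0,0,0],
    [0,0,0],
    [0,0,0],
    [0,0,-0.02],
    [0,0,-0.06],
    [0,0,-0.1],
    [0,0,-0.12]
  ],
  "delta_rot": [
    [0,0,0],
    [0,0,0],
    [0,0,0],
    [0,0,0],
    [0,0,0],
    [0,0,0],
    [0,0,0],
    [0,0,0]
  ],
  "gripper": [0.04,0.04,0.04,0.04,0.04,0.04,0.04,0.04]
}}

```text
t: 44.45
ee_pos: [491.5, -37.8, 282.7]
orientation: [3.142, -0.005, 0.085]
contact_force: [-0.0, -0.0, 0.3]
width: 0.431
```

{"fn": "servo_tool", "kwargs": {
  "slide": [
    [0,-0.3,-0.02],
    [0,-0.3,-0.02],
    [0,-0.3,-0.02],
    [0,-0.3,-0.02],
    [0,-0.3,-0.02],
    [0,-0.3,-0.02],
    [0,-0.3,-0.02],
    [0,-0.3,-0.02]
  ],
  "delta_rot": [
    [0,0,0.5],
    [0,0,0.5],
    [0,0,0.5],
    [0,0,0.5],
    [0,0,0.5],
    [0,0,0.5],
    [0,0,0.5],
    [0,0,0.5]
  ],
  "gripper": [0.04,0.04,0.04,0.04,0.04,0.04,0.04,0.04]
}}

```text
t: 45.12
ee_pos: [464.3, 264.3, 299.0]
orientation: [-3.14, 0.001, -0.414]
contact_force: [0.2, 0.5, 0.9]
width: 0.429
```

```bash
python3 -c "
from h import *
snap('scene',18);snap('top',18)
k=(*c2w([130,0,99]),.084+np.pi/2)
ov2('scene',18,(280,180,400,290),6,(0,0,91),'o10',k)
overlay('top',18,(230,180,390,320),5,(0,0,91),'o11',k)
crop('scene',18,290,200,370,280,9,'c23')
"
```

```text
(no output)
```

View pics/o10.png

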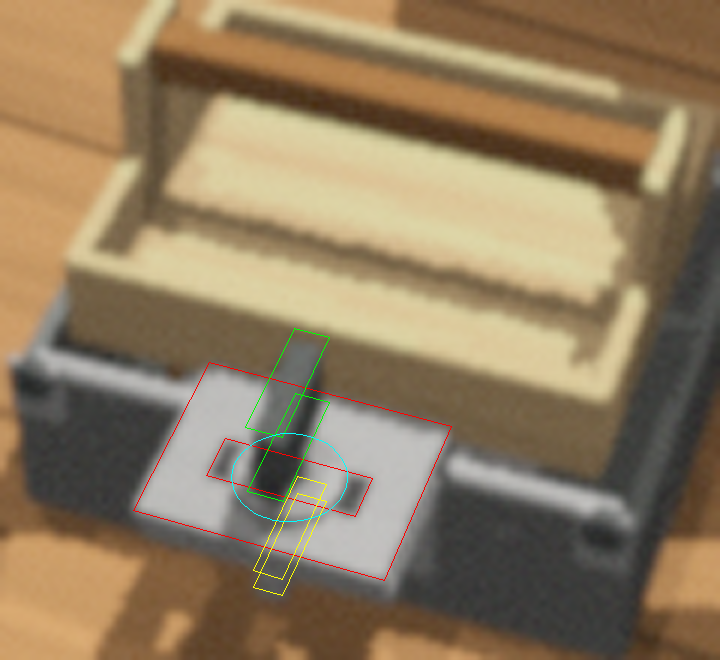

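View pics/o11.png

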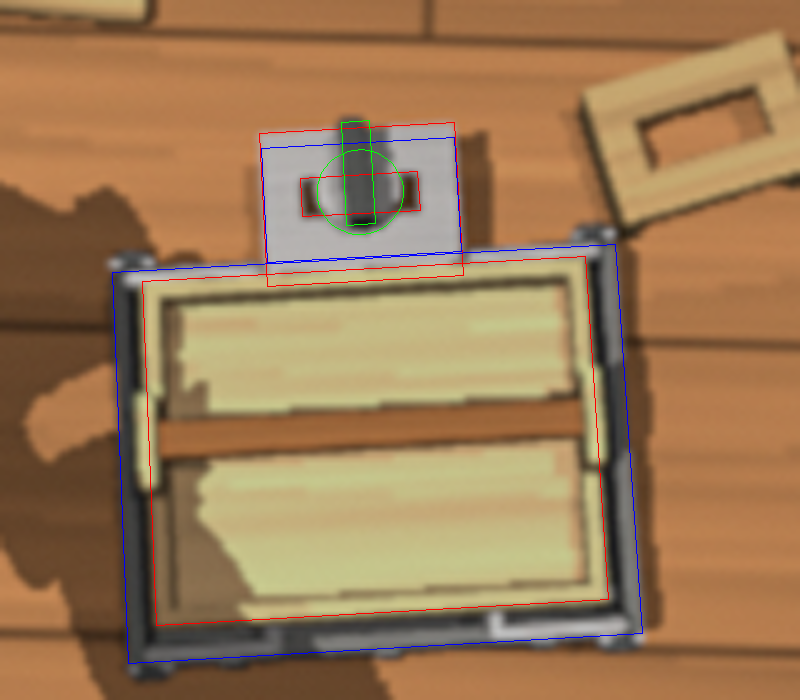

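View pics/c23.png

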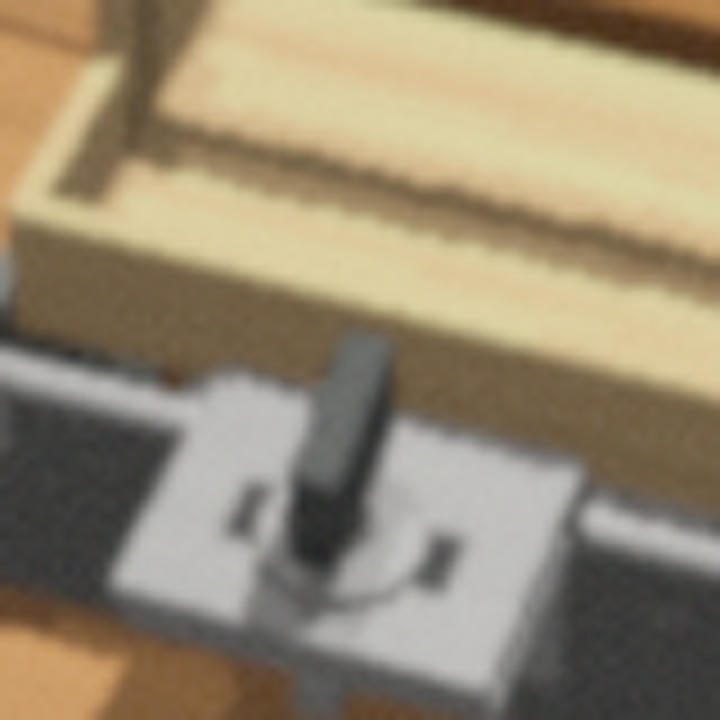

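```bash
python3 - <<'E'
from h import *
for n,b in(("top",(294,200,310,226)),("scene",(318,230,340,270))):
    P=ht(n,18,*b,140,165);print(n,len(P),P[:,2].mean(),P[:,2].std(),rect(P))
    A=np.c_[P[:,:2]-P[:,:2].mean(0),np.ones(len(P))];print(np.linalg.lstsq(A,P[:,2],rcond=None)[0].round(3),(P[:,:2].mean(0)),R.from_euler('z',-.084).apply(np.r_[P[:,:2].mean(0),0]-CC))
P=ht('top',18,230,180,390,320,85,110);Q=[];
C=R.from_euler('z',-.084).apply(P-CC);m=(C[:,0]>88)&(C[:,0]<163)&(abs(C[:,1])<48)&((abs(C[:,1])>32));print("tongue",C[m,2].mean(),np.linalg.lstsq(np.c_[C[m,:2],np.ones(m.sum())],C[m,2],rcond=None)[0])
m2=(np.hypot(C[:,0]-130,C[:,1])<21)&(C[:,2]>85);print("collar",np.median(C[m2,2]),np.percentile(C[m2,2],[10,90]))
P=ht('top',18,230,180,390,320,128,144);C=R.from_euler('z',-.084).apply(P-CC);m=(abs(C[:,0])<86)&(abs(C[:,1])<112);C=C[m];k=np.linalg.lstsq(np.c_[C[:,:2],np.ones(len(C))],C[:,2],rcond=None)[0];print("rim",k)
E
```

```text
top 118 153.62700867926182 3.1008292552923225 (array([625.3, -27.7]), array([51.9, 13.9]), 7.9)
[ 1.00000e-03 -1.00000e-02  1.53627e+02] [624.83306776 -27.8980512 ] [132.34165213   0.5000819    0.        ]
scene 144 150.02541413773784 3.6357100748346354 (array([624.1, -27.3]), array([54.1, 14.1]), 8.7)
[-9.00000e-03 -2.55000e-01  1.50025e+02] [628.24344586 -25.76031398] [135.91936432   2.34414663   0.        ]
tongue 100.08301889496708 [-1.08409843e-02  1.07179140e-03  1.01456204e+02]
collar 105.08027858301898 [100.1449055  108.88420929]
rim [-1.10544504e-03 -4.39743053e-04  1.36673034e+02]
```

```bash
python3 -c "
from h import *
snap('scene',19);d=np.abs(np.load('scene19rgb.npy').astype(int)-np.load('scene18rgb.npy'))[150:300,250:420].mean();print(d,robot.observe()['t'],robot.observe()['joint_vel'].round(3))
print(robot.hand_in())"
```

```text
1.7509019607843137 45.2667 [-0.055 -0.016  0.025 -0.009  0.001 -0.023]
the job is handed in; nothing more can be done
None
```

View pics/scene19.png

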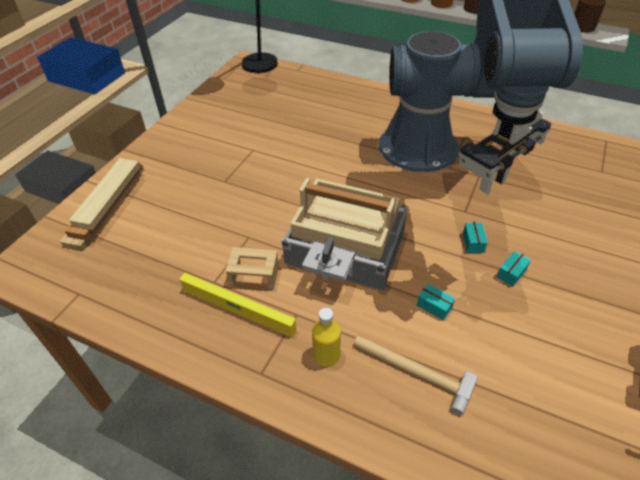

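The job is done and was handed in at about 45 s. The one tin and the one brown sanding block on the bench went into the crate. Both bails were then swung in and pressed flat, the tray stacked, and the key passed through both slots, turned a quarter and released. I left the three turquoise blocks, hammer, glue bottle and spirit level alone.

**Tray knocked aside:** just after I let go of the key, the tray was found about 11 mm (x) and 18 mm (y) out of place and turned about 0.06 rad. I took this to be the announced knock, because the gripper was well above the tray at the time. I gripped the carry bar, lifted the tray about 2 mm with the key still locked in, moved it back and set it down again.

**Last checks:**
- **Tray:** within about 1–2 mm of the target and level. The tongue lies over the bracket, and the slot showed evenly on both sides of the key.
- **Key:** handle top at 153.6 mm, where 153 means the collar is seated. It stands upright, about 2 mm off the slot centre.
- **Key turn:** it ended about 3° from an exact quarter turn, and I left it so.
- **Camera disagreement:** the camera and arm positions differed by about 2–3 mm; I placed the parts by the camera. One rough depth fit of the key from the scene camera also disagreed (150 mm high and sloped), probably because it caught the side of the handle.
- **Contents and bails:** not seen directly at the end, because the tray covers them. They were right in the pictures taken before stacking.

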